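Fit the bottle carrier to the orbital shaker, load it and start it

TASK

Get the orbital shaker ready and start it. First flip its power switch off; then seat the bottle carrier on the three balls of the drive table, pressed down until the sprung rollers have pulled it fully home, slide the carrier lock to its end stop, and stand every reagent bottle that waits on the open bench left of the shaker, in front of the vortex mixer, upright on the carrier's floor, each in a bay of its own. Last, flip the power switch on, and leave the other things on the bench where they are.

Things in the scene. Friction and masses are not known exactly. Their poses are not given: they have to be found in the camera images.
- shaker: white bench-top orbital shaker, fixed (elsewhere and a little turned each time), 310 mm deep, 250 mm wide. Origin on the bench below the middle of its drive table; x to its back (away from the robot), y to its left, z up. Drive table top 60 mm up, bearing three balls. In front of it a console, deck 83 mm up, x = -205 to -100 mm, with the lock at the left and the power switch at the right
- ball_back (a point): centre of the rear one of three upright 16 mm steel balls on the drive table, at (x, y, z) = (50, 0, 76) mm of the shaker; the two front balls are at (-45, -62, 76) and (-45, 62, 76) mm
- roller_left (a point): axis of the roller (12 mm thick, 40 mm long) on top of the sprung catch lever at the left edge of the drive table, nominally at (0, 107, 105) mm of the shaker; its twin at the right edge at (0, -107, 105) mm. Both give way outwards when the carrier is pressed down between them
- carrier_home (a point): where the carrier's origin rests when it is fully home on the balls: 74 mm above the shaker's origin; same axes as the shaker
- carrier: loose steel bottle carrier, 0.47 to 0.66 kg: a tray 140 mm (x) by 190 mm (y) with four bays and a handle over its middle. Origin at the centre of its underside, level with its feet; x to its back, y to its left, z up. Three vee blocks below it (vees 24 mm wide at the mouth, open downwards) lie over the places of the three balls, so it fits one way round only: tab to the front (to the console)
- carrier_handle (a point): middle of the carrier's handle, a level black bar 90 mm long (carrier's x), 14 mm wide (y) and 14 mm high, 67 mm above the carrier's origin; pinch it across its width from above. Dividers 14 mm either side of it rise to 23 mm below the bar's underside; the tray floor is 37 mm below it. To seat the carrier press it here with 10 to 20 N, keeping it level
- carrier_tab (a point): middle of the top of the flat lock tab (24 mm by 30 mm, 5 mm thick) on the carrier's front edge, at (-80, 10, 23) mm of the carrier. At y = +98 and -98 mm, 24 mm up, the carrier has a 12 mm keeper rod: it meets the rollers about 15 mm above home; once pressed past them (7 mm above home) they draw the carrier down by themselves and hold it with some 8 N, within 2 mm of carrier_home
- bay_0 (a point): centre of the floor of the carrier's front left bay, at (-34, 54, 23) mm of the carrier. Each bay is open above, 65 mm (x) by 76 mm (y); rim 22 mm and dividers 14 mm above the floor
- bay_1 (a point): the same of the front right bay, at (-34, -54, 23) mm of the carrier
- bay_2 (a point): the same of the back left bay, at (34, 54, 23) mm of the carrier
- bay_3 (a point): the same of the back right bay, at (34, -54, 23) mm of the carrier
- lock (a joint): carrier lock, m: slides on the console along the shaker's -y (to the right, seen from the robot). 0 = open, left stop; 0.040 = locked, right end stop. Its tongue then lies 2.5 mm over the carrier's tab; if the carrier is not home the tongue runs against the tab instead. Takes about 2 N, stays where it is left, starts at 0 to 0.010
- lock_grip (a point): middle of the lock's upright black grip: 24 mm (shaker's x) by 12 mm (y) by 34 mm high, reaching 17 mm below and above this point
- switch (a joint): power switch, rad: lever swinging left and right about a level axis along the shaker's x. 0 = off, leaning 0.5 rad to the left (shaker's +y); 1.0 = on, leaning 0.5 rad to the right. Over-centre: it springs back until it is past the middle (0.5), then jumps on to the other stop; at most about 5 N at its tip. Starts on
- switch_tip (a point): top end of the switch lever, on its centre line, 60 mm from the axis. Black paddle 22 mm (shaker's x) by 11 mm over its top 36 mm, thinner below
- switch_axis (a point): axis of the switch lever, on the console deck, at (-158, -85, 88) mm of the shaker
- bottle_amber_large: small reagent bottle, brown glass with black cap, the tallest and widest: body 52 mm across and 65 mm high, 102 mm overall; screw cap 31 mm across, from 71 to 102 mm up (fixed on; it can be lifted by it). Origin at the centre of its base, z up. It stands on the open bench left of the shaker, in front of the vortex mixer (another brown bottle far back beside the mixer does not count), or is absent
- bottle_clear: small reagent bottle, pale body with light blue cap, second largest: body 48 mm across and 58 mm high, 90 mm overall; screw cap 29 mm across, from 63 to 90 mm up (fixed on; it can be lifted by it). Origin at the centre of its base, z up. It stands on the open bench left of the shaker, in front of the vortex mixer (another brown bottle far back beside the mixer does not count), or is absent
- bottle_amber_small: small reagent bottle, brown glass with black cap, smaller than the other brown one: body 44 mm across and 54 mm high, 85 mm overall; screw cap 26 mm across, from 60 to 85 mm up (fixed on; it can be lifted by it). Origin at the centre of its base, z up. It stands on the open bench left of the shaker, in front of the vortex mixer (another brown bottle far back beside the mixer does not count), or is absent
- bottle_white: small reagent bottle, white body with red cap, the smallest: body 42 mm across and 50 mm high, 78 mm overall; screw cap 25 mm across, from 55 to 78 mm up (fixed on; it can be lifted by it). Origin at the centre of its base, z up. It stands on the open bench left of the shaker, in front of the vortex mixer (another brown bottle far back beside the mixer does not count), or is absent
- foil_flask: foil-wrapped beaker, 61 mm across, 84 mm high, to be left alone; origin at its base
- beaker: empty glass beaker, 54 mm across, 68 mm high, to be left alone; origin at its base
- wash_bottle: squeeze wash bottle with bent spout, 210 mm high, to be left alone; origin at its base
- tape_roll: roll of masking tape lying flat, 84 mm across, 19 mm high, to be left alone; origin at its underside
There are look-alikes about, which are no part of the job. What is shaped like the bottle_white but yellow is not meant.

How it is judged:
On the way, in this order (a step that is already met when the one before it is completed fails the run):
1. the power switch is off (value of joint switch below 0.15 rad), for 0.2 s.
2. the carrier is fully home on the balls, with the switch off (horizontal distance between carrier and carrier_home below 0.003 m and z of carrier in the frame of carrier_home between -0.003 and 0.003 m and angle between the x axis of carrier and the x axis of shaker, either way round below 0.04 rad and angle between carrier's own z axis and vertical below 0.04 rad and value of joint switch below 0.15 rad), for 0.2 s.
3. the lock is at its end stop and every bottle stands in the carrier, with the switch off (all of step 2 and value of joint lock above 0.036 m and x of bottle_amber_large in the frame of carrier between -0.068 and 0.068 m and y of bottle_amber_large in the frame of carrier between -0.093 and 0.093 m and z of bottle_amber_large in the frame of carrier between 0.018 and 0.029 m and angle between each of bottle_amber_large, bottle_clear, bottle_amber_small, bottle_white's own z axis and vertical below 0.12 rad and linear speed of each of bottle_amber_large, bottle_clear, bottle_amber_small, bottle_white below 0.05 m/s and x of bottle_clear in the frame of carrier between -0.068 and 0.068 m and y of bottle_clear in the frame of carrier between -0.093 and 0.093 m and z of bottle_clear in the frame of carrier between 0.018 and 0.029 m and x of bottle_amber_small in the frame of carrier between -0.068 and 0.068 m and y of bottle_amber_small in the frame of carrier between -0.093 and 0.093 m and z of bottle_amber_small in the frame of carrier between 0.018 and 0.029 m and x of bottle_white in the frame of carrier between -0.068 and 0.068 m and y of bottle_white in the frame of carrier between -0.093 and 0.093 m and z of bottle_white in the frame of carrier between 0.018 and 0.029 m), for 0.2 s.
4. the power switch is on (value of joint switch above 0.85 rad), for 0.2 s.
At the end, for the whole second after the job is handed in: switch on (joint over 0.85), carrier home (within 3 mm sideways and in height of carrier_home, within 0.04 rad), lock at its end stop (over 0.036), every bottle present upright (within 0.12 rad) on the floor of the carrier in a bay, all at rest (horizontal distance between carrier and carrier_home below 0.003 m and z of carrier in the frame of carrier_home between -0.003 and 0.003 m and angle between the x axis of carrier and the x axis of shaker, either way round below 0.04 rad and angle between carrier's own z axis and vertical below 0.04 rad and value of joint lock above 0.036 m and value of joint switch above 0.85 rad and x of bottle_amber_large in the frame of carrier between -0.068 and 0.068 m and y of bottle_amber_large in the frame of carrier between -0.093 and 0.093 m and z of bottle_amber_large in the frame of carrier between 0.018 and 0.029 m and angle between each of bottle_amber_large, bottle_clear, bottle_amber_small, bottle_white's own z axis and vertical below 0.12 rad and linear speed of each of bottle_amber_large, bottle_clear, bottle_amber_small, bottle_white below 0.05 m/s and x of bottle_clear in the frame of carrier between -0.068 and 0.068 m and y of bottle_clear in the frame of carrier between -0.093 and 0.093 m and z of bottle_clear in the frame of carrier between 0.018 and 0.029 m and x of bottle_amber_small in the frame of carrier between -0.068 and 0.068 m and y of bottle_amber_small in the frame of carrier between -0.093 and 0.093 m and z of bottle_amber_small in the frame of carrier between 0.018 and 0.029 m and x of bottle_white in the frame of carrier between -0.068 and 0.068 m and y of bottle_white in the frame of carrier between -0.093 and 0.093 m and z of bottle_white in the frame of carrier between 0.018 and 0.029 m and linear speed of carrier below 0.02 m/s); the robot touches nothing.
It fails at once if the foil flask is disturbed (moved more than 25 mm) (distance of foil_flask from where it was at the start of the episode above 0.025 m).
It fails at once if the beaker is disturbed (moved more than 25 mm) (distance of beaker from where it was at the start of the episode above 0.025 m).
It fails at once if the wash bottle is disturbed (moved more than 25 mm) (distance of wash_bottle from where it was at the start of the episode above 0.025 m).
It fails at once if the tape roll is disturbed (moved more than 25 mm) (distance of tape_roll from where it was at the start of the episode above 0.025 m).
Of bottle_amber_large, bottle_clear, bottle_amber_small, bottle_white only 3 to 4 are there at a start; the rules pass over those that are not, and their reading is None.
At some moment in a run one of carrier may be knocked a few centimetres aside while the robot is not near it.
It also fails if it takes over 208 s, if anything falls off the work surface, if the arm or the gripper's body presses on something with over 40 N, if the wrist force passes 120 N, or if a joint passes its speed limit or range.

ROBOT

A 7-joint arm with a two-finger parallel gripper is mounted at the origin on a cart in front of the work surface, level with it; the furniture and walls round the work are solid. World frame = base frame: x ahead of the robot, y to its left, z up, the work surface at z = 0. Lengths are in m, angles in rad, forces in N, time in s.
With the tool pointing down it reaches from about 0.425 to 0.925 m from the base axis. Payload 6.8 kg.
Tool frame: the origin (TCP) lies between the finger pads; the fingertips stand 22 mm ahead of it and the grasp point (between the pads) lies 3 mm ahead of it (bot.tip_reach is the distance from the TCP to the fingertips, in m); z points along the fingers, x is the direction in which the jaws open and shut, and the axes are right-handed (so a half turn about z gives the same grasp; the last joint's range is limited). The gripper opens to 85 mm and grips with 20 to 120 N. Pads are 22 mm wide; open, the fingers measure 114 mm over their backs; the gripper's body (76 mm by 85 mm) begins 54 mm behind the grasp point. The pads swing forward as they close: fully open they stand 13 mm farther back than shut.
Start: joints at [-1.43, 0.477, 0.022, 1.555, -0.011, 1.109, -0.083], TCP at [0.166, 0.654, 0.253] pointing down, gripper open.
Joint ranges: [-2.96, 2.96], [-0.34, 2.1], [-1.41, 1.46], [0.24, 2.44], [-1.37, 4.51], [0.17, 1.92], [-2.96, 2.96]. Speed limits (rad/s): [2.39, 2.39, 3.14, 3.14, 3.14, 3.14, 3.14].

INTERFACE

Orientations are given as a unit quaternion [w, x, y, z].
In Python, from station import bot gives the robot as it stands.
- The arm moves only by the tool step_arm, never from a script. Its argument "targets" is a list of rows, each a list of 5 numbers: the shift along the tool's x, y, z in mm, then the turn about the tool's z in degrees, then the closure, from 0 (fully open) to 1 (shut). In form: [[dx, dy, dz, spin, jaw], ...]. A call has 1 to 20 rows; each row is the pose to reach, as a shift and turn from the pose commanded when the call began, along the tool's axes at that moment; what a row does not reach only later rows make up. A row lasts 1/12 s, in which the tool goes at most 41.7 mm and 7.16 degrees, less where a joint would pass 70% of its speed; a pose out of reach is approached as far as the arm can. A call with a gripper value outside its range is refused whole. The fingers move at their own pace and stop on an object; "newtons" is the grip in N (left out, the last holds). Time passes only in rows, so rows that repeat a pose let the fingers close. It gives the time, the measured TCP pose, the force and the opening at its end, in the units of the state.
- bot.get_obs(): the state, without advancing time (a new reading comes with each control period).
- bot.read_camera(name): name is "scene" or "side" or "wrist"; returns a dict with "frame" (420x560x3 uint8, red, green, blue), "z_map" (420x560 float32, m along the optical axis (not along the pixel's ray), 0 where there is no reading), "fov_y" (degrees; the focal length in pixels is half the picture's height over the tangent of half this angle, whatever the lens; pixels are square), "cx", "cy" (the principal point, pixels), "R" (3x3) and "t" (3): a world point X has camera coordinates R X + t. Camera axes: x right, y down, z forward; pixel columns grow to the right and rows downward; lengths in m; the calibration is good to about 2 mm. A picture is of the moment at which its call begins.
- bot.hand_in(): hands the job in, once; it reports no verdict.
The state is a dict: "t": time; "q": joint angles; "joint_vel": joint speeds; "joint_torque": joint torques, N m; "eef_pos": TCP position; "tool_rot": TCP orientation; "contact_force": force on the tool from outside, world axes, zero at the start; "torque": the same for the moment, N m; "gripper_width": opening from 0.0 (shut) to 1.0 (fully open).
Only numpy, scipy, OpenCV 4.12 (cv2) and the standard library are available. Lean on these libraries where they do the work, as an engineer would, in place of code of your own. Each camera call takes 0.05 s, during which the arm holds its last target.

## Working session

There is one attempt and no reset: what is moved stays moved. The work goes in short steps, Python scripts to look and compute and a tool call to move; the robot and the scene stay as the last step left them, time stands still between calls to the robot, and variables do not carry over. Pictures are saved under pics/ and viewed, and the job is handed in when it is done.

Besides the shell and the picture viewer there is one more tool, called after "Emit:" as name(argument=value, ...) on one line, values as JSON. step_arm: Moves the arm, as the interface text tells. Its arguments: {"type":"object","properties":{"targets":{"type":"array"},"newtons":{"type":"number"}},"required":["targets"]}

```bash
mkdir -p pics; ls
cat > h.py <<'E'
import numpy as np,cv2
from station import bot
def shot(n,fn=None):
    c=bot.read_camera(n)
    np.savez('pics/%s.npz'%(fn or n),**c)
    cv2.imwrite('pics/%s.png'%(fn or n),c['frame'][:,:,::-1])
    return c
def load(fn):
    return dict(np.load('pics/%s.npz'%fn))
def f(c): return 210/np.tan(np.radians(float(c['fov_y']))/2)
def ray(c,u,v):
    d=np.array([(u-c['cx'])/f(c),(v-c['cy'])/f(c),1.]); R=c['R'];return -R.T@c['t'],R.T@d
def onz(c,u,v,z):
    o,d=ray(c,u,v);return o+d*(z-o[2])/d[2]
def pt(c,u,v):
    o,d=ray(c,u,v);return o+d*c['z_map'][int(round(v)),int(round(u))]
def cloud(c):
    v,u=np.mgrid[0:420,0:560];z=c['z_map']
    p=np.stack([(u-c['cx'])/f(c)*z,(v-c['cy'])/f(c)*z,z],-1)
    return (p-c['t'])@c['R']
def proj(c,X):
    p=np.asarray(X)@c['R'].T+c['t'];return np.stack([p[...,0]/p[...,2]*f(c)+c['cx'],p[...,1]/p[...,2]*f(c)+c['cy']],-1)
def crop(fn,x0,y0,x1,y1,s,out):
    im=cv2.imread('pics/%s.png'%fn)[y0:y1,x0:x1]
    cv2.imwrite('pics/%s.png'%out,cv2.resize(im,None,fx=s,fy=s,interpolation=cv2.INTER_CUBIC))
E
python3 - <<'E'
from h import *
for n in ['scene','side','wrist']:
    c=shot(n,n+'0');print(n,c['fov_y'],c['R'].round(3).tolist(),c['t'].round(3), (-c['R'].T@c['t']).round(3))
print(bot.get_obs())
E
```

```text
pics
scene 47.985666014227526 [[-0.047, -0.999, -0.009], [-0.88, 0.046, -0.472], [0.472, -0.015, -0.882]] [0.028 0.5   1.259] [-0.153  0.023  1.346]
side 48.4945356031574 [[-0.986, -0.169, 0.018], [-0.112, 0.572, -0.812], [0.127, -0.803, -0.583]] [0.505 0.136 1.605] [0.309 1.295 1.037]
wrist 63.63466814974541 [[0.247, 0.969, -0.002], [0.936, -0.238, 0.26], [0.251, -0.066, -0.966]] [-0.673 -0.032  0.378] [0.101 0.67  0.372]
{'t': 0.15, 'q': array([-1.43006558,  0.47761533,  0.022353  ,  1.55621932, -0.01147658,
        1.1093055 , -0.08316324]), 'joint_vel': array([ 1.64429637e-03, -5.53445748e-04,  6.81458328e-04, -3.15068405e-03,
        2.01211013e-03, -7.47657086e-04,  1.02184252e-05]), 'joint_torque': array([ 2.43823757e-03, -5.96928620e+01,  1.61005821e+00, -2.81493473e+01,
        1.26464854e-02,  6.48490168e-03, -3.12538305e-05]), 'eef_pos': array([0.16614141, 0.65379241, 0.25254787]), 'tool_rot': array([ 4.82629256e-04,  7.89401544e-01,  6.13876778e-01, -5.20178082e-04]), 'contact_force': array([-0.47084612,  0.67975695,  0.73087028]), 'torque': array([0.0106631 , 0.02601426, 0.01115768]), 'gripper_width': 0.9985990318537104}
```

View pics/scene0.png

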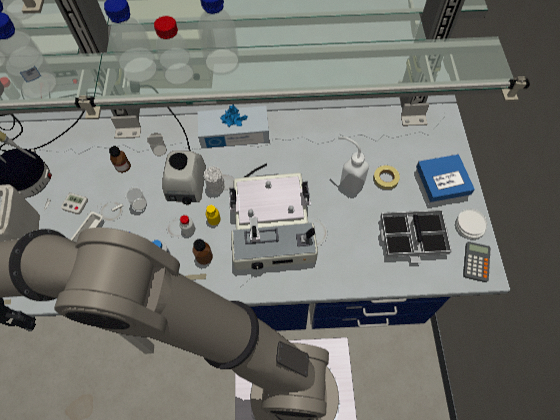

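View pics/side0.png

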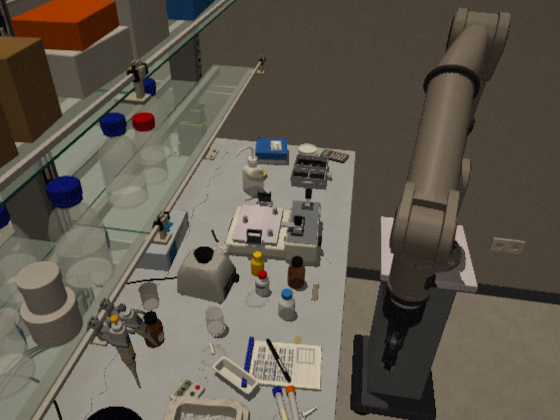

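View pics/wrist0.png

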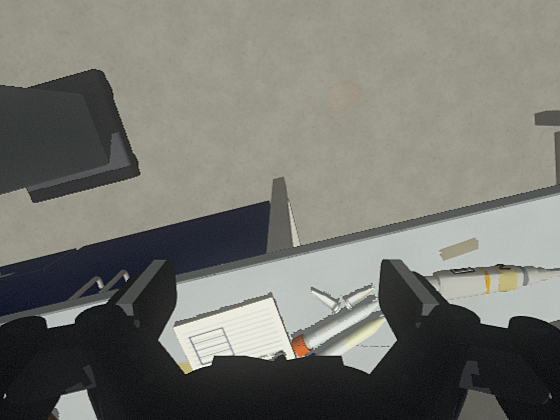

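The scene view shows the shaker at about (275,225), the carrier at (415,232) with its tab toward the front, and bottles at (185,225) red cap and (203,250) amber. The clear bottle is half hidden by the arm at (158,243). The side view confirms three candidate bottles plus the yellow decoy.

Run:
```python
from h import *
crop('scene0',215,160,335,280,5,'s_sh')
crop('scene0',370,190,490,290,6,'s_ca')
crop('side0',215,180,355,330,5,'d_sh')
c=load('scene0');
for n,(u,v) in dict(shelf=(300,90),shelfedge=(300,98),box=(235,125)).items(): print(n,pt(c,u,v))
```

```text
shelf [ 0.74771669 -0.05591581  0.35334014]
shelfedge [ 0.74216892 -0.05614056  0.32714784]
box [0.861757   0.15152886 0.06973459]
```

View pics/s_sh.png

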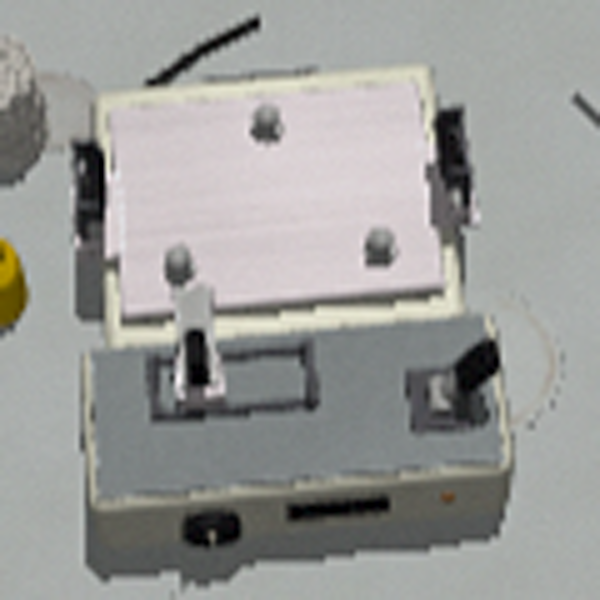

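View pics/s_ca.png

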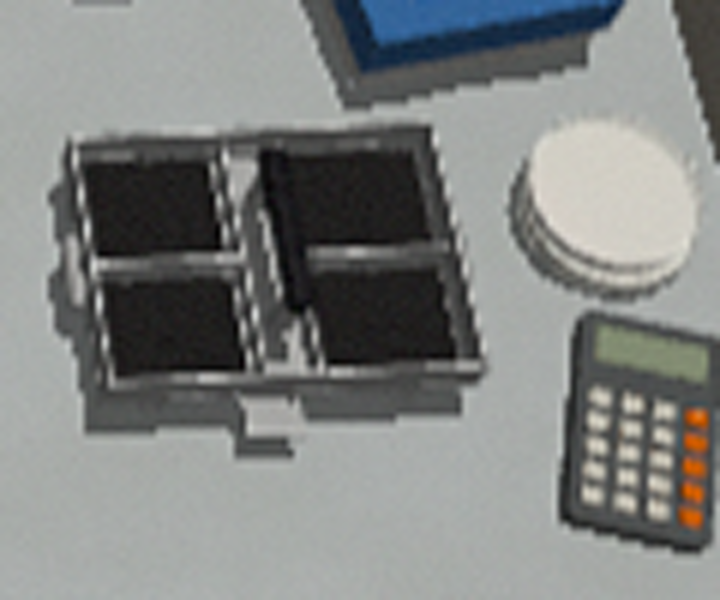

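View pics/d_sh.png

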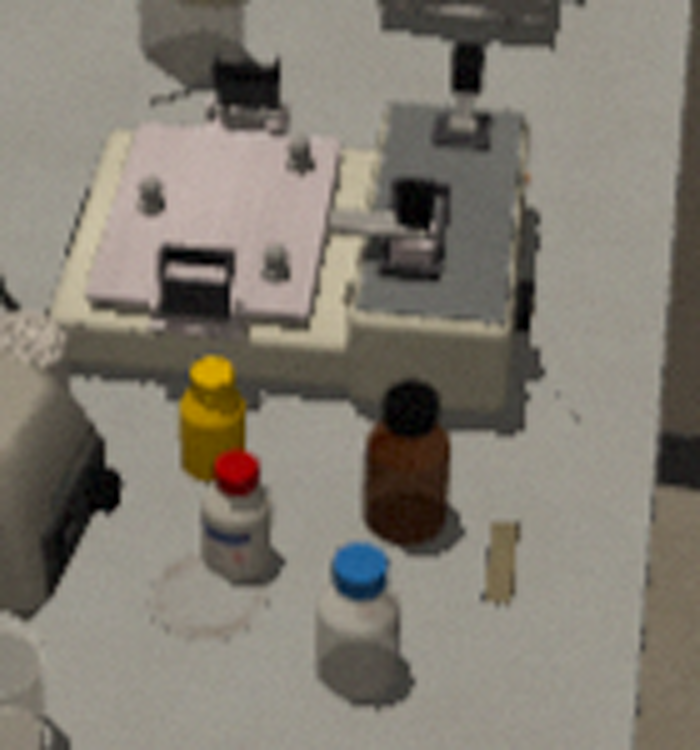

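```bash
cat >> h.py <<'E'
from scipy.optimize import least_squares
def fit(obs,x0):
    """obs: list of (cam, localxyz, (u,v)); pose x,y,yaw on bench"""
    def r(p):
        cs,s=np.cos(p[2]),np.sin(p[2]);o=[]
        for c,L,uv in obs:
            X=[p[0]+cs*L[0]-s*L[1],p[1]+s*L[0]+cs*L[1],L[2]]
            o+=list(proj(c,X)-uv)
        return np.array(o)
    q=least_squares(r,x0,loss='soft_l1');return q.x,r(q.x).reshape(-1,2)
def tw(p,L):
    cs,s=np.cos(p[2]),np.sin(p[2]);return np.array([p[0]+cs*L[0]-s*L[1],p[1]+s*L[0]+cs*L[1],L[2]])
E
python3 - <<'E'
from h import *
S=load('scene0');D=load('side0')
B=[(.05,0,.076),(-.045,.062,.076),(-.045,-.062,.076)]
sc=[(268.4,185),(251,213),(291,209.2)]; sd=[(245,219),(270,232.6),(275,211)]
o1=[(S,b,u) for b,u in zip(B,sc)];o2=[(D,b,u) for b,u in zip(B,sd)]
for o in (o1,o2,o1+o2):
    p,r=fit(o,[.6,0,0]);print(p,r.round(1).tolist())
sh=p
C=[(.07,.095,.045),(.07,-.095,.045),(-.07,-.095,.045),(-.07,.095,.045)]
uv=[(381.7,213.3),(441.7,211.3),(450,252.5),(388.3,254.2)]
h=[(.045,0,.074),(-.045,0,.074)];hu=[(272/6+370,150/6+190),(300/6+370,305/6+190)]
p,r=fit([(S,b,u) for b,u in zip(C+h,uv+hu)],[.6,-.4,0]);print(p,r.round(1).tolist())
# depth check
q=cloud(S)
for n,(u,v) in dict(sw=(312,231),lockg=(254,230),handle=(418,228),wash=(352,160),amber=(202,244),red=(185,218),blue=(158,240)).items(): print(n,q[v,u].round(3))
qd=cloud(D)
for n,(u,v) in dict(amber=(297,259),red=(262,272),blue=(287,292),yel=(258,253)).items(): print(n,qd[v,u].round(3))
print('switch tip on',tw(sh,(-.158,-.085-.06*np.sin(.5),.088+.06*np.cos(.5))),tw(sh,(-.158,-.085,.148)))
E
```

```text
[0.56597989 0.04315634 0.05475983] [[-0.0, -0.3], [-0.3, 0.2], [0.3, 0.1]]
[0.57021065 0.05621797 0.04338048] [[0.0, -0.0], [-0.0, 0.2], [-0.0, -0.2]]
[0.56878373 0.04554122 0.05040643] [[-0.8, -1.1], [-1.1, -0.7], [-0.6, -0.6], [1.1, -1.8], [1.2, -1.8], [0.8, -1.9]]
[ 0.44279911 -0.39431611 -0.0165603 ] [[-0.5, -0.5], [0.5, -0.4], [1.1, -0.0], [-1.1, 0.3], [-0.1, -0.3], [0.2, 1.0]]
sw [ 0.415 -0.073  0.146]
lockg [0.43  0.09  0.139]
handle [ 0.443 -0.396  0.073]
wash [ 0.646 -0.212  0.148]
amber [0.411 0.243 0.102]
red [0.511 0.302 0.076]
blue [ 0.481  0.401 -0.006]
amber [0.415 0.255 0.101]
red [0.511 0.305 0.078]
blue [0.425 0.381 0.087]
yel [0.54  0.224 0.078]
switch tip on [ 0.4167165  -0.07604066  0.14065495] [ 0.41526714 -0.04731167  0.148     ]
```

```bash
cat >> h.py <<'E'
def yaw():
    w,x,y,z=bot.get_obs()['tool_rot'];return np.arctan2(2*(x*y+w*z),1-2*(y*y+z*z))
def go(X,yawdeg=None,ref=None):
    """print rel move in mm, and spin"""
    o=bot.get_obs();p=o['eef_pos'];th=yaw();d=np.array(X)-p
    dx=d[0]*np.cos(th)+d[1]*np.sin(th);dy=d[0]*np.sin(th)-d[1]*np.cos(th)
    sp=0 if yawdeg is None else -((yawdeg-np.degrees(th)+90)%180-90)
    print('move mm',np.round([dx*1e3,dy*1e3,-d[2]*1e3],1),'spin',round(sp,2),'| now',p.round(4),'yaw',round(np.degrees(th),2),'t',round(o['t'],2),'F',o['contact_force'].round(1),'w',round(o['gripper_width'],3))
E
python3 - <<'E'
from h import *
go((.47,.03,.33),93)
S=load('scene0');D=load('side0')
for n,c in(('S',S),('D',D)):
    q=cloud(c).reshape(-1,3);z=q[(abs(q[:,2])<.02)&(abs(q[:,1])<.5)&(q[:,0]>.3)&(q[:,0]<.75)];print(n,np.median(z[:,2]))
    b=q[(abs(q[:,0]-.57)<.2)&(abs(q[:,1]-.05)<.2)]
    for nm,lo,hi in(('table',.055,.065),('deck',.078,.086),('ball',.074,.088)):
        m=b[(b[:,2]>lo)&(b[:,2]<hi)];print(nm,len(m),m.min(0).round(3),m.max(0).round(3),m.mean(0).round(3))
E
```

```text
move mm [-529.7  448.1  -77.5] spin -17.26 | now [0.1661 0.6538 0.2525] yaw 75.74 t 0.15 F [-0.5  0.7  0.7] w 0.999
S -0.0002530706536924873
table 2594 [ 0.37  -0.086  0.055] [0.658 0.249 0.065] [0.568 0.05  0.06 ]
deck 2048 [ 0.37  -0.088  0.078] [0.689 0.248 0.086] [0.438 0.053 0.082]
ball 2542 [ 0.37  -0.088  0.074] [0.693 0.25  0.088] [0.442 0.057 0.082]
D 0.0003866847530359288
table 1523 [ 0.37  -0.08   0.055] [0.657 0.25  0.065] [0.567 0.058 0.06 ]
deck 1151 [ 0.37  -0.087  0.078] [0.696 0.244 0.086] [0.457 0.072 0.083]
ball 1450 [ 0.37  -0.087  0.074] [0.696 0.249 0.088] [0.461 0.074 0.082]
```

Emit:
step_arm(targets=[[-530,448,-78,-17.3,0.5],[-530,448,-78,-17.3,0.5],[-530,448,-78,-17.3,0.5],[-530,448,-78,-17.3,0.5],[-530,448,-78,-17.3,0.5],[-530,448,-78,-17.3,0.5],[-530,448,-78,-17.3,0.5],[-530,448,-78,-17.3,0.5],[-530,448,-78,-17.3,0.5],[-530,448,-78,-17.3,0.5],[-530,448,-78,-17.3,0.5],[-530,448,-78,-17.3,0.5],[-530,448,-78,-17.3,0.5],[-530,448,-78,-17.3,0.5],[-530,448,-78,-17.3,0.5],[-530,448,-78,-17.3,0.5],[-530,448,-78,-17.3,0.5],[-530,448,-78,-17.3,0.5],[-530,448,-78,-17.3,0.5],[-530,448,-78,-17.3,0.5]])

```text
t: 1.82
eef_pos: [0.4695, 0.0308, 0.331]
tool_rot: [-0.0, 0.688, 0.726, -0.0]
contact_force: [-0.3, 0.9, 0.4]
gripper_width: 0.502
```

Run:
```python
from h import *
shot('wrist','w1');shot('scene','s1')
go((.47,.03,.33),93)
print(bot.get_obs()['q'].round(2))
crop('w1',0,0,560,420,1.42,'w1b')
```

```text
move mm [-1.7  0.6  0.9] spin 0.19 | now [0.4693 0.0316 0.3309] yaw 93.19 t 1.92 F [-1.2  0.8  0.1] w 0.502
[-0.62  0.05  0.44  1.95 -0.02  1.15  1.46]
```

View pics/w1b.png

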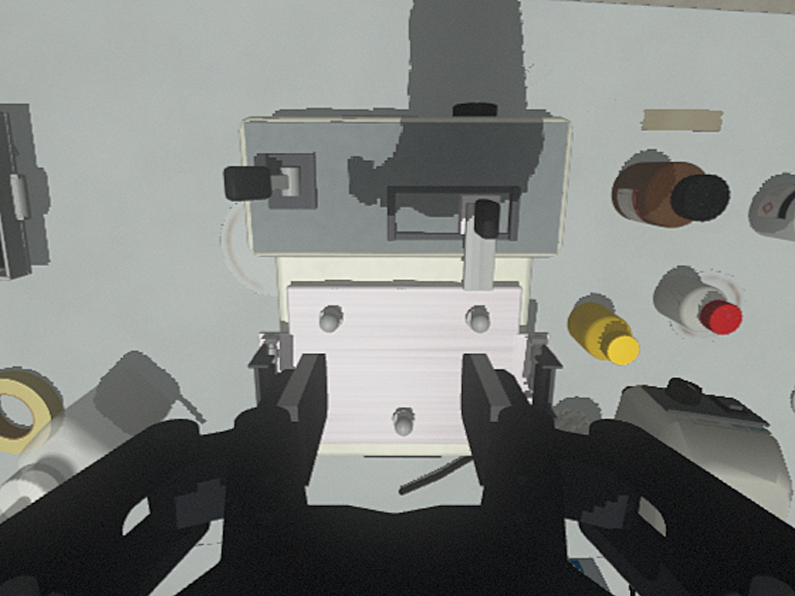

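View pics/s1.png

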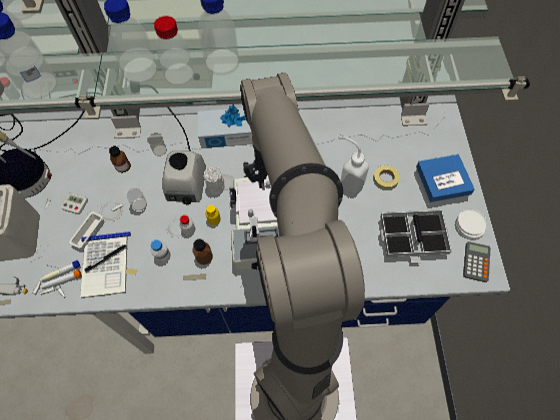

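Run:
```python
from h import *
W=load('w1')
crop('w1',150,60,430,330,2.8,'w1c')
B=[(.05,0,.076),(-.045,.062,.076),(-.045,-.062,.076)]
uv=[(283.8,296.5),(336.6,224.6),(232.4,223.9)]
p,r=fit([(W,b,u) for b,u in zip(B,uv)],[.57,.05,.05]);print(p,r.round(1).tolist())
k=[(x,y,.083) for x in(-.205,-.1) for y in(.125,-.125)]
print(proj(W,[tw(p,a) for a in k]).round(1)*1)
print('tip',tw(p,(-.158,-.085-.06*np.sin(.5),.088+.06*np.cos(.5))), proj(W,tw(p,(-.158,-.085-.06*np.sin(.5),.088+.06*np.cos(.5)))))
q=cloud(W)
for n,(u,v) in dict(sw=(175,128),lock=(343,150),blue=(548,146),amber=(493,139),red=(508,223)).items(): print(n,q[v,u].round(4))
```

```text
[0.56610253 0.04388191 0.04668424] [[-0.1, 1.0], [1.5, -0.3], [-1.2, -0.2]]
[[409.4  76.9]
 [163.8  75.3]
 [399.1 178.8]
 [171.5 177.4]]
tip [ 0.4135838  -0.0771331   0.14065495] [159.71997225 124.02848155]
sw [ 0.4167 -0.0665  0.131 ]
lock [0.4278 0.0881 0.1394]
blue [0.4184 0.3558 0.0355]
amber [0.412  0.2473 0.0996]
red [0.5057 0.2987 0.0781]
```

View pics/w1c.png

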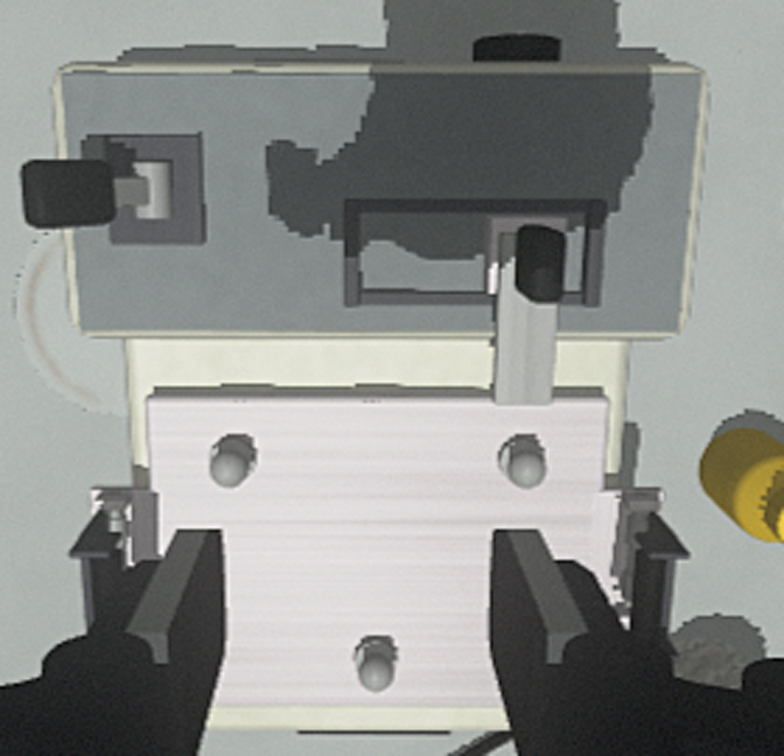

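Run:
```python
from h import *
for n in ('w1','s1','side0'):
    c=load(n);print({k:(v.tolist() if v.size<4 else v.shape) for k,v in c.items()})
    q=cloud(c);print(f(c))
    # bench flatness vs radius
    z=q[...,2];v,u=np.mgrid[0:420,0:560];r=np.hypot(u-c['cx'],v-c['cy'])
    m=(abs(z)<.025)&(q[...,0]>.3)&(q[...,0]<.95)
    for a in range(0,350,50):
        for side,mm in(('L',u<280),('R',u>280),('T',v<210),('B',v>210)):
            k=m&mm&(r>a)&(r<a+50)
            if k.sum()>50: print(a,side,k.sum(),np.median(z[k]).round(4),end=' ')
        print()
W=load('w1');q=cloud(W)
for u,v in ((174,87),(398,87),(180,176),(392,176),(180,130),(392,130)): print(u,v,q[v,u].round(4))
```

```text
{'frame': (420, 560, 3), 'z_map': (420, 560), 'fov_y': 63.63466814974541, 'cx': 277.14105962265126, 'cy': 208.29972189103512, 'R': (3, 3), 't': [-0.005512659228532383, -0.5063127701133175, 0.33083712265949]}
338.46664240541884

50 L 909 -0.0008 50 R 177 -0.0012 50 T 543 -0.0006 50 B 520 -0.0011 
100 L 10197 -0.0011 100 R 7467 -0.0012 100 T 7909 -0.001 100 B 9715 -0.0012 
150 L 17002 -0.001 150 R 13815 -0.0011 150 T 22830 -0.001 150 B 7925 -0.0011 
200 L 15387 -0.001 200 R 10490 -0.0011 200 T 18536 -0.001 200 B 7276 -0.0011 
250 L 11228 -0.0007 250 R 10721 -0.0012 250 T 14575 -0.001 250 B 7314 -0.001 
300 L 1719 -0.0009 300 R 1051 -0.0012 300 T 2494 -0.001 300 B 276 -0.0015 
{'frame': (420, 560, 3), 'z_map': (420, 560), 'fov_y': 47.985666014227526, 'cx': 283.58785198318503, 'cy': 209.01746000402287, 'R': (3, 3), 't': [0.027787028075646737, 0.49954472108296216, 1.2585866177088718]}
471.8265512526715

50 L 5163 -0.0001 50 R 4580 -0.0001 50 T 5274 0.0001 50 B 4390 -0.0003 
100 L 7018 -0.0002 100 R 7996 0.0006 100 T 8059 0.0001 100 B 6855 0.0003 
150 L 8436 0.0014 150 R 6481 0.0007 150 T 
[... 239 characters left out ...]
8.71623598768065, 'cy': 207.9375721789581, 'R': (3, 3), 't': [0.5045982850138347, 0.13566414973216298, 1.604670773005859]}
466.24208319032897
0 L 1363 0.001 0 R 1483 0.0008 0 T 2568 0.0009 0 B 316 0.0012 
50 L 7057 0.0008 50 R 4319 0.0008 50 T 5338 0.0015 50 B 6022 0.0004 
100 L 5797 0.0008 100 R 2419 0.0009 100 B 8216 0.0008 
150 L 7759 0.001 150 R 2131 0.0085 150 B 9938 0.0015 
200 L 4751 0.0004 200 R 504 0.004 200 B 5267 0.0005 
250 L 2168 0.0007 250 B 2168 0.0007 
300 L 193 0.0013 300 B 193 0.0013 
174 87 [ 0.3778 -0.0809  0.0817]
398 87 [0.3657 0.149  0.083 ]
180 176 [ 0.4702 -0.0767  0.0817]
392 176 [0.458  0.1566 0.0806]
180 130 [ 0.4185 -0.0632  0.1263]
392 130 [0.4088 0.1491 0.0825]
```

Run:
```python
from h import *
W=load('w1');q=cloud(W)
for u,v in ((284,299),(284,260),(337,227),(233,227),(260,240)): print(u,v,q[v,u].round(4))
# ball surface clusters
for n,(u,v) in dict(b=(284,299),l=(337,227),r=(233,227)).items():
    m=q[v-10:v+11,u-10:u+11].reshape(-1,3);m=m[m[:,2]>.066]
    A=np.c_[2*m,np.ones(len(m))];s=np.linalg.lstsq(A,(m**2).sum(1),rcond=None)[0]
    rad=np.sqrt(s[3]+s[:3]@s[:3]);
    fx=least_squares(lambda c:np.linalg.norm(m-c,axis=1)-.008,m.mean(0)-[0,0,.005],loss='soft_l1',f_scale=.001).x
    print(n,len(m),s[:3].round(4),rad.round(4),fx.round(4))
```

```text
284 299 [0.6153 0.0464 0.0809]
284 260 [0.5733 0.0444 0.0598]
337 227 [0.5193 0.1013 0.0832]
233 227 [ 0.5259 -0.0172  0.0824]
260 240 [0.549  0.0134 0.0584]
b 150 [0.4502 0.0529 0.2304] 0.2261 [0.6134 0.0466 0.0836]
l 155 [0.5224 0.104  0.0735] 0.009 [0.5223 0.1039 0.0748]
r 162 [0.4245 0.0531 0.2429] 0.2062 [ 0.5284 -0.0198  0.0749]
```

Run:
```python
from h import *
W=load('w1')
print(proj(W,[(.5223,.1039,.0748),(.5284,-.0198,.0749)]))
B=[(.05,0,.076),(-.045,.062,.076),(-.045,-.062,.076)]
uv=[(284.3,299.3),(336.8,226.8),(232.9,227.1)]
p,r=fit([(W,b,u) for b,u in zip(B,uv)],[.57,.05,.05]);print(p,r.round(1).tolist())
g=W['frame'].copy()
for b in B:
    u,v=proj(W,tw(p,b));cv2.circle(g,(int(u*1),int(v)),1,(255,0,0),-1)
cv2.imwrite('pics/chk.png',cv2.resize(g[200:320,200:370][:,:,::-1],None,fx=4,fy=4,interpolation=cv2.INTER_NEAREST))
p[:]=[.5695,.044,.049]
print('tip',tw(p,(-.158,-.085-.06*np.sin(.5),.088+.06*np.cos(.5))), tw(p,(-.158,-.06,.1)))
go(tw(p,(-.158,-.112,.30)),90+np.degrees(p[2]))
```

```text
[[337.70467115 227.27058089]
 [231.56259037 226.94004565]]
[0.56946397 0.0444693  0.05457142] [[0.1, 0.6], [1.2, -0.1], [-1.5, -0.3]]
tip [ 0.41726192 -0.07736789  0.14065495] [ 0.41462846 -0.02366689  0.1       ]
move mm [-104.2  -58.    30.9] spin 0.38 | now [0.4693 0.0316 0.3309] yaw 93.19 t 1.92 F [-1.2  0.8  0.1] w 0.502
```

View pics/chk.png

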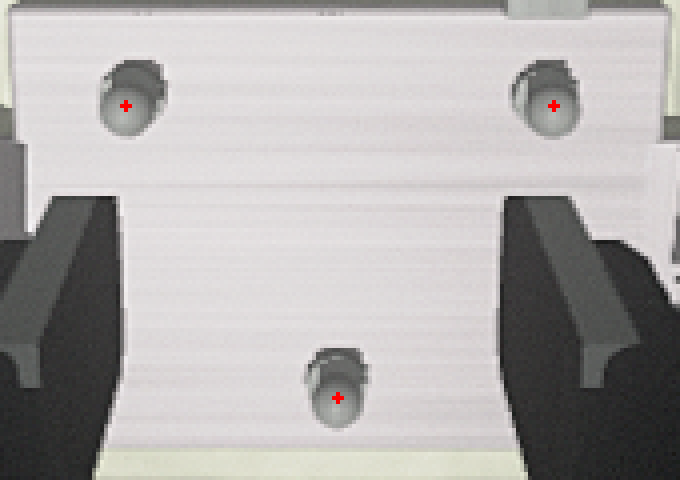

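Emit:
step_arm(targets=[[-98,-58,65,0.3,0.5],[-98,-58,65,0.3,0.5],[-98,-58,65,0.3,0.5],[-98,-58,65,0.3,0.5],[-98,-58,65,0.3,0.5],[-98,-58,65,0.3,0.5]])

```text
t: 2.42
eef_pos: [0.4175, -0.0695, 0.2665]
tool_rot: [-0.0, 0.69, 0.724, 0.0]
contact_force: [0.2, -0.3, -0.2]
gripper_width: 0.507
```

Run:
```python
from h import *
shot('wrist','w2')
p=[.5695,.044,.051]
go(tw(p,(-.158,-.106,.137)),93)
crop('w2',0,0,560,420,1.42,'w2b')
```

```text
move mm [ -0.8  -1.1 129.9] spin -0.11 | now [ 0.4182 -0.0691  0.2669] yaw 92.89 t 2.47 F [-0.2  0.6  0.3] w 0.496
```

View pics/w2b.png

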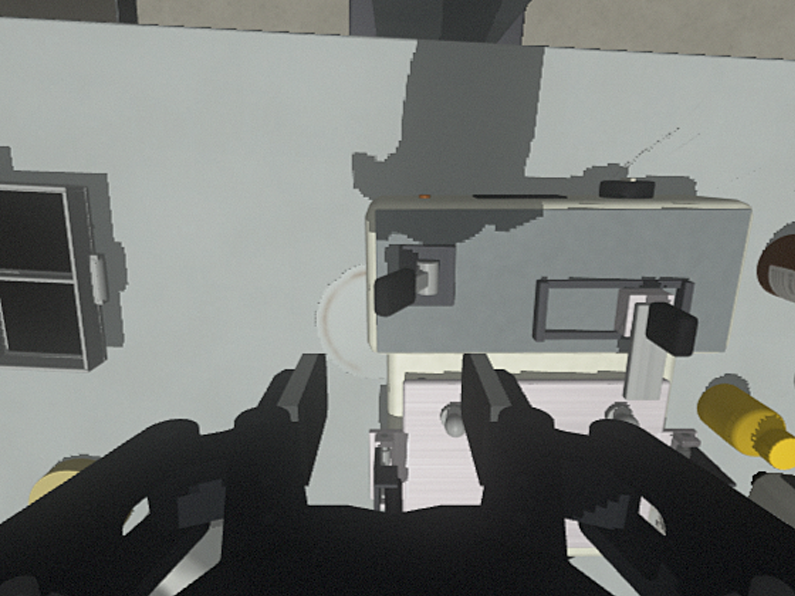

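Emit:
step_arm(targets=[[-1,-1,42,0,0.5],[-1,-1,84,0,0.5],[-1,-1,130,0,0.5],[-1,-1,130,0,0.5],[-1,-1,130,0,0.5],[-1,-1,130,0,0.5]])

```text
t: 2.97
eef_pos: [0.4178, -0.0711, 0.1377]
tool_rot: [0.0, 0.69, 0.724, 0.0]
contact_force: [0.7, 0.8, -0.1]
gripper_width: 0.504
```

Emit:
step_arm(targets=[[12,0,0,0,0.5],[24,0,0,0,0.5],[36,0,0,0,0.5],[48,0,0,0,0.5],[52,0,0,0,0.5],[52,0,0,0,0.5],[40,0,0,0,0.5],[34,0,-100,0,0.5],[34,0,-130,0,0.5],[34,0,-130,0,0.5],[34,0,-130,0,0.5]])

```text
t: 3.88
eef_pos: [0.4184, -0.0393, 0.2737]
tool_rot: [0.003, 0.691, 0.723, 0.005]
contact_force: [1.2, -0.0, 0.4]
gripper_width: 0.503
```

Run:
```python
from h import *
shot('wrist','w3')
go((0.5,-.3,.25),93)
crop('w3',0,0,560,420,1.42,'w3b')
```

```text
move mm [-264.8   70.    21.9] spin -0.34 | now [ 0.4178 -0.0387  0.2719] yaw 92.66 t 3.93 F [0.3 0.3 0.6] w 0.498
```

View pics/w3b.png

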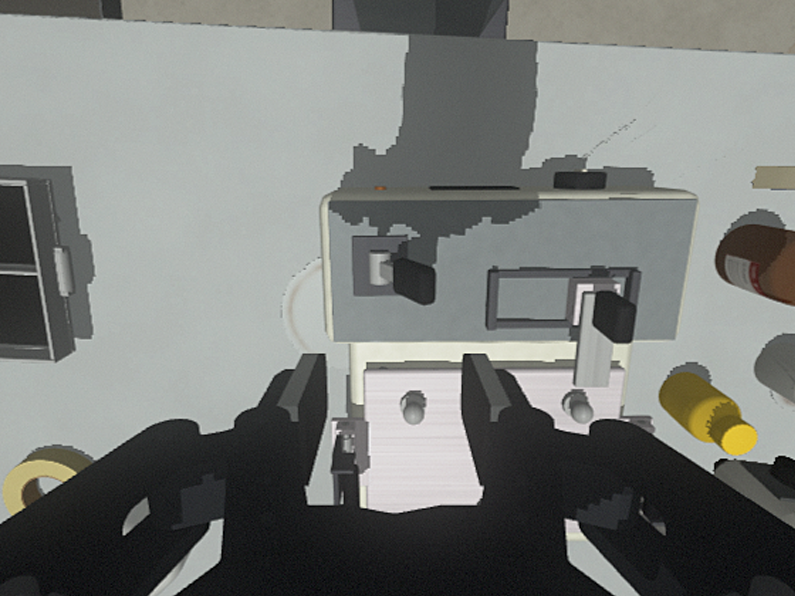

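Switch is off: the paddle at (413,280) now leans left. Now to the carrier.

Run:
```python
from h import *
go((0.45,-.39,.30),89)
```

```text
move mm [-352.4   15.9  -28.1] spin 3.66 | now [ 0.4178 -0.0387  0.2719] yaw 92.66 t 3.93 F [0.3 0.3 0.6] w 0.498
```

Emit:
step_arm(targets=[[-352,16,-28,3.7,0.3],[-352,16,-28,3.7,0.3],[-352,16,-28,3.7,0.3],[-352,16,-28,3.7,0.3],[-352,16,-28,3.7,0.3],[-352,16,-28,3.7,0.3],[-352,16,-28,3.7,0.3],[-352,16,-28,3.7,0.3],[-352,16,-28,3.7,0.3],[-352,16,-28,3.7,0.3],[-352,16,-28,3.7,0.3]])

```text
t: 4.85
eef_pos: [0.4462, -0.3903, 0.2938]
tool_rot: [-0.0, 0.714, 0.7, -0.001]
contact_force: [-0.1, 0.6, -0.1]
gripper_width: 0.698
```

Run:
```python
from h import *
shot('wrist','w4');shot('scene','s4');shot('side','d4')
go((0.443,-.394,.10),89)
crop('w4',0,0,560,420,1.42,'w4b')
```

```text
move mm [ -6.8  -4.4 193.9] spin 0.12 | now [ 0.4475 -0.3873  0.2939] yaw 89.12 t 5.0 F [ 0.2  0.1 -0.6] w 0.702
```

View pics/w4b.png

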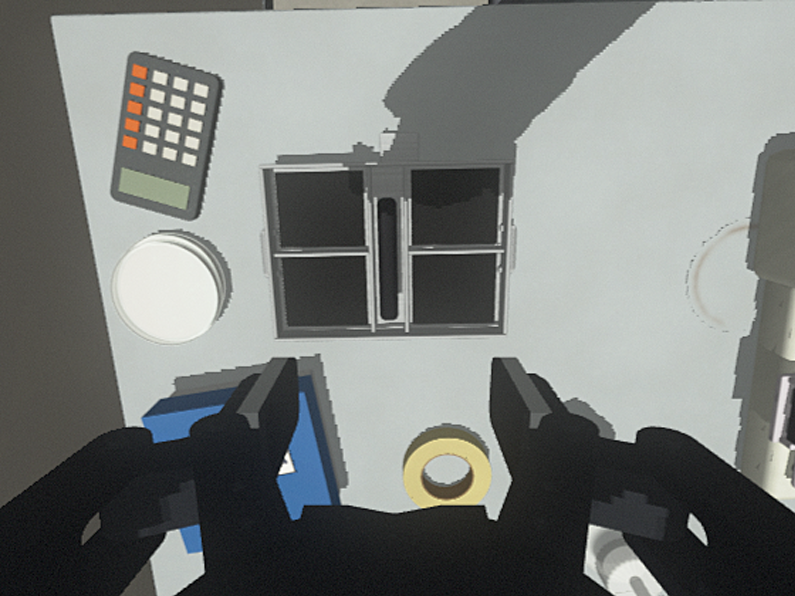

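View pics/s4.png

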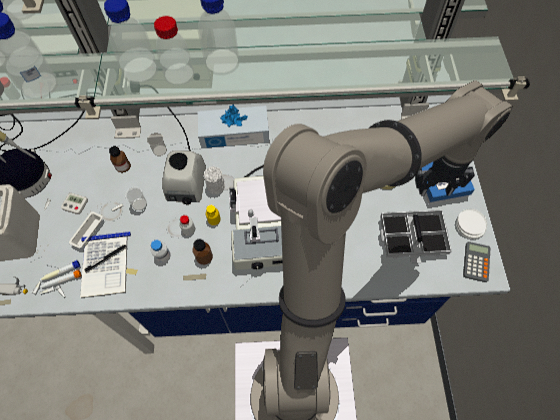

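Run:
```python
from h import *
W=load('w4');k=1.42
crop('w4',170,80,380,260,3.8,'w4c')
C=[(-.07,.095,.045),(-.07,-.095,.045),(.07,-.095,.045),(.07,.095,.045)]
uv=[(516,163),(262,165),(277,336),(508,335)]
h=[(-.045,0,.074),(.045,0,.074)];hu=[(388,198),(388.5,320)]
p,r=fit([(W,b,np.array(u)/k) for b,u in zip(C+h,uv+hu)],[.44,-.39,0]);print(p,r.round(1).tolist())
p,r=fit([(W,b,np.array(u)/k) for b,u in zip(h,hu)],[.44,-.39,0]);print(p,r.round(1).tolist())
q=cloud(W);m=q[138:228,262:285].reshape(-1,3);m=m[(m[:,2]>.064)];print(len(m),m.min(0),m.max(0),m.mean(0))
```

```text
[ 0.44455978 -0.39394678 -0.00562262] [[0.7, -3.0], [-1.7, -1.5], [-1.7, 3.6], [0.1, 2.0], [0.2, -0.2], [1.4, 0.9]]
[ 0.44423772 -0.39476048 -0.01949682] [[-0.0, -0.5], [0.0, 0.6]]
1156 [ 0.37923262 -0.40263927  0.06438717] [ 0.48991733 -0.38858027  0.41353817] [ 0.44230567 -0.39554413  0.07406859]
```

View pics/w4c.png

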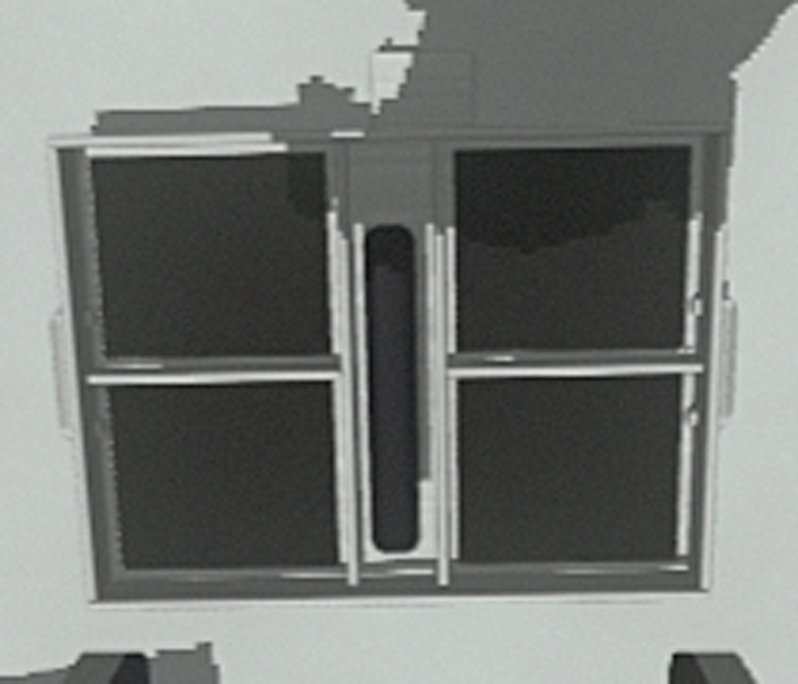

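Emit:
step_arm(targets=[[-7,-4,40,0.1,0.5],[-7,-4,80,0.1,0.5],[-7,-4,120,0.1,0.5],[-7,-4,150,0.1,0.5],[-7,-4,150,0.1,0.5],[-7,-4,150,0.1,0.5]])

```text
t: 5.5
eef_pos: [0.4431, -0.3939, 0.1438]
tool_rot: [-0.002, 0.713, 0.701, -0.0]
contact_force: [1.0, -0.4, 0.9]
gripper_width: 0.499
```

Run:
```python
from h import *
shot('wrist','w5')
go((0.4437,-.3947,.068),89)
crop('w5',0,0,560,420,1.42,'w5b')
print(proj(load('w5'),[(.4437+.045,-.3955,.074),(.4437-.045,-.394,.074)])*1.42)
```

```text
move mm [ 0.6 -0.3 77.6] spin 0.01 | now [ 0.444  -0.3953  0.1456] yaw 89.01 t 5.55 F [ 0.6 -0.   0.9] w 0.499
[[392.88011214 431.40045771]
 [392.59150889 226.78014537]]
```

View pics/w5b.png

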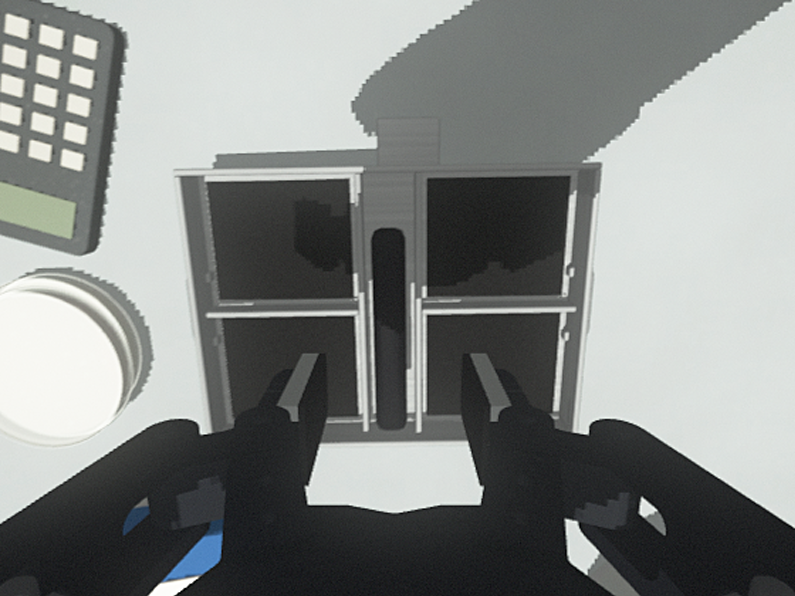

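Emit:
step_arm(targets=[[-1,0,40,0,0.5],[-1,0,70,0,0.5],[-1,0,78,0,0.5],[-1,0,78,0,0.5],[-1,0,78,0,0.7],[-1,0,78,0,1],[-1,0,78,0,1],[-1,0,78,0,1],[-1,0,78,0,1],[-1,0,78,0,1],[-1,0,78,0,1]], newtons=90)

```text
t: 6.47
eef_pos: [0.4447, -0.3971, 0.069]
tool_rot: [0.002, 0.713, 0.701, 0.001]
contact_force: [-1.5, 2.2, 8.7]
gripper_width: 0.143
```

Emit:
step_arm(targets=[[0,0,-10,0,1],[0,0,-40,0,1],[0,0,-80,0,1],[0,0,-120,0,1],[0,0,-150,0,1],[0,0,-150,0,1],[0,0,-150,0,1],[0,0,-150,0,1]])

```text
t: 7.13
eef_pos: [0.4427, -0.3956, 0.2157]
tool_rot: [-0.001, 0.714, 0.701, 0.0]
contact_force: [-0.2, -0.3, -6.1]
gripper_width: 0.142
```

Run:
```python
from h import *
shot('wrist','w6')
go(tw([.5695,.044,.051],(0,0,.25)),90+2.92)
crop('w6',0,0,560,420,1.42,'w6b')
```

```text
move mm [441.6 119.  -35.1] spin -3.96 | now [ 0.4425 -0.3953  0.2149] yaw 88.96 t 7.18 F [-0.4  0.1 -4.9] w 0.143
```

View pics/w6b.png

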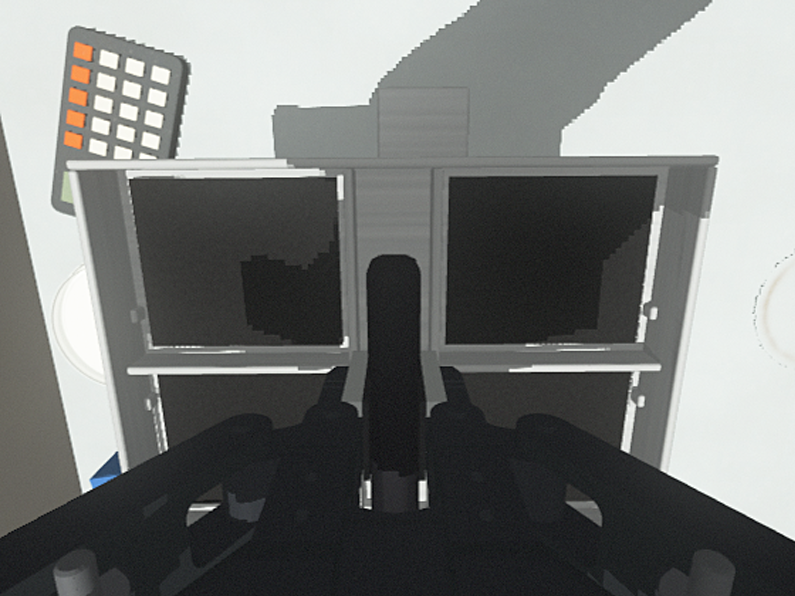

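Run:
```python
from h import *
W=load('w6');k=1.42;zc=.1460
C=[(-.07,.095,.045+zc),(-.07,-.095,.045+zc),(-.092,-.005,.023+zc),(-.092,.025,.023+zc),(-.045,0,.074+zc)]
uv=[(717,159),(68,161),(378,87),(468,87),(393,256)]
p,r=fit([(W,b,np.array(u)/k) for b,u in zip(C,uv)],[.44,-.39,0]);print(p,r.round(1).tolist())
q=cloud(W)
for u,v in ((150,116),(380,115),(300,80),(280,150),(277,200)): print(u,v,q[v,u].round(4))
# handle left/right
m=q[185:260,240:320].reshape(-1,3);m=m[(abs(m[:,2]-zc-.074)<.004)];print(m.min(0),m.max(0))
e=q[105:125].reshape(-1,3);e=e[abs(e[:,2]-.19)<.006];print(np.percentile(e,[1,50,99],axis=0))
```

```text
[ 0.44321588 -0.39614126 -0.0145416 ] [[3.1, -1.8], [-3.1, -1.1], [-0.9, 0.7], [1.4, 0.4], [-0.1, 4.5]]
150 116 [ 0.3741 -0.4469  0.1917]
380 115 [ 0.3755 -0.3522  0.1898]
300 80 [ 0.3592 -0.384   0.1695]
280 150 [ 0.391  -0.3937  0.1687]
277 200 [ 0.404  -0.3955  0.2187]
[ 0.39849781 -0.40268255  0.21600101] [ 0.42767317 -0.38859133  0.22165436]
[[ 0.37204627 -0.48837731  0.18586905]
 [ 0.37451013 -0.39574209  0.19070183]
 [ 0.37929922 -0.30160769  0.19225444]]
```

Run:
```python
from h import *
for n in('s1',):
    c=load(n);q=cloud(c)
    for u,v in((262,90),(250,95),(270,80),(285,100),(265,120),(290,82),(255,170)): print(u,v,q[v,u].round(3))
c=load('scene0');q=cloud(c)
for v in range(90,112,3):print(v,q[v,330].round(3),q[v,440].round(3))
for y in range(-3,4):
  a=1
m=q[...,2];
for u,v in ((345,140),(352,155),(355,150),(350,185)): print(q[v,u].round(3))
```

```text
262 90 [0.445 0.04  0.692]
250 95 [0.431 0.062 0.695]
270 80 [0.485 0.025 0.673]
285 100 [0.403 0.    0.709]
265 120 [0.346 0.036 0.728]
290 82 [ 0.463 -0.012  0.689]
255 170 [0.717 0.09  0.008]
90 [ 0.699 -0.13   0.402] [ 0.726 -0.439  0.354]
93 [ 0.692 -0.13   0.399] [ 0.742 -0.451  0.324]
96 [ 0.724 -0.137  0.351] [ 1.014 -0.601 -0.003]
99 [ 0.739 -0.14   0.322] [ 1.    -0.598 -0.004]
102 [ 1.004 -0.191  0.   ] [ 0.983 -0.594 -0.001]
105 [ 0.991 -0.189 -0.   ] [ 0.97  -0.591 -0.002]
108 [ 0.984 -0.189 -0.009] [ 0.952 -0.586  0.003]
111 [ 0.964 -0.187 -0.002] [ 0.941 -0.585 -0.   ]
[ 0.83  -0.227  0.   ]
[ 0.666 -0.215  0.146]
[ 0.786 -0.257  0.   ]
[ 0.621 -0.216  0.042]
```

Emit:
step_arm(targets=[[30,2,-35,-1,1],[65,3,-35,-2,1],[105,4,-35,-3,1],[146,5,-35,-4,1],[187,6,-35,-4,1],[228,8,-35,-4,1],[269,8,-35,-4,1],[310,8,-35,-4,1],[350,15,-35,-4,1],[385,35,-35,-4,1],[415,60,-35,-4,1],[435,90,-35,-4,1],[442,110,-35,-4,1],[442,119,-35,-4,1],[442,119,-35,-4,1],[442,119,-35,-4,1],[442,119,-35,-4,1]])

```text
t: 8.6
eef_pos: [0.5688, 0.0418, 0.2502]
tool_rot: [-0.001, 0.689, 0.724, -0.001]
contact_force: [-0.4, -0.6, -4.8]
gripper_width: 0.146
```

Run:
```python
from h import *
shot('wrist','w7');shot('side','d7');shot('scene','s7')
go(tw([.5695,.044,.051],(0,0,.17)),90+2.92)
crop('w7',0,0,560,420,1.42,'w7b')
crop('d7',180,120,380,300,4,'d7b')
```

```text
move mm [ 1.5  0.1 81.2] spin -0.05 | now [0.5694 0.0425 0.2512] yaw 92.87 t 8.75 F [ 1.   0.4 -5. ] w 0.146
```

View pics/w7b.png

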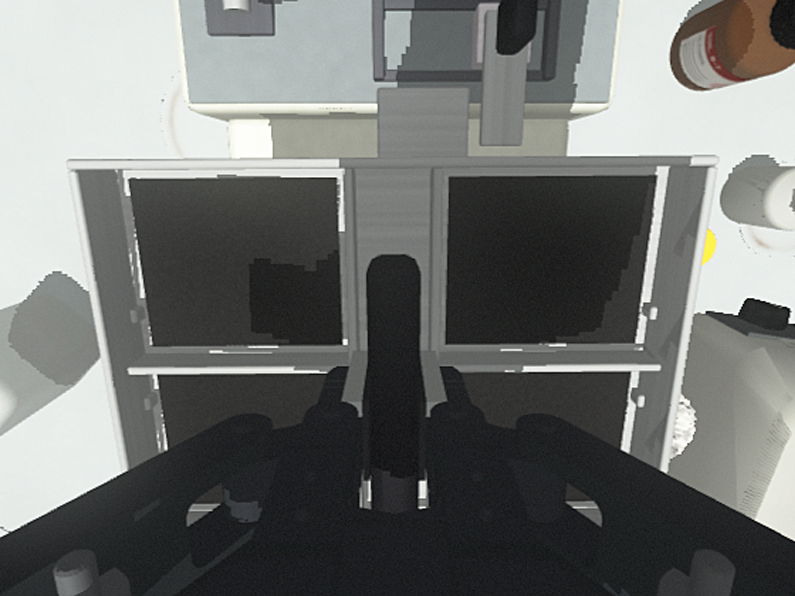

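View pics/d7b.png

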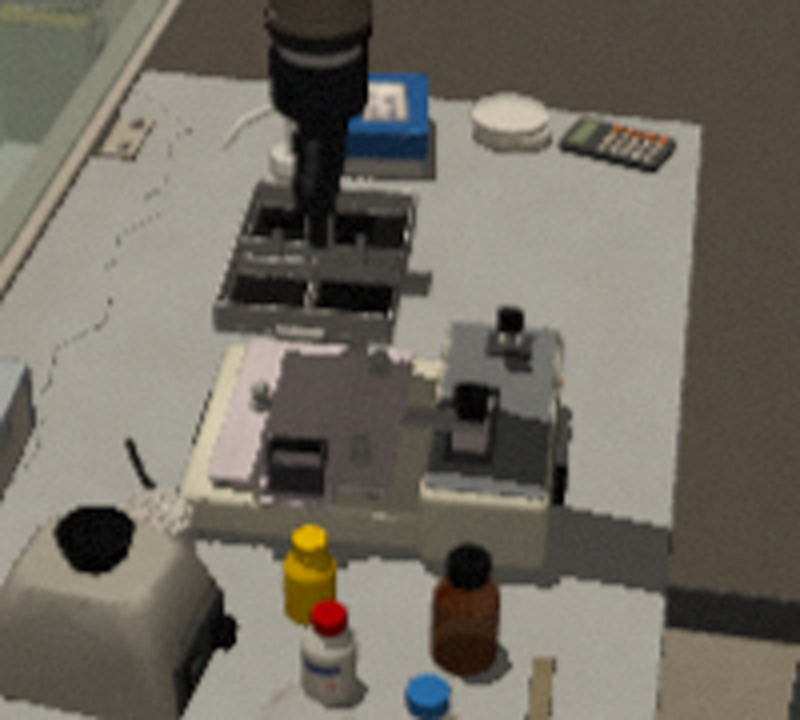

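View pics/s7.png

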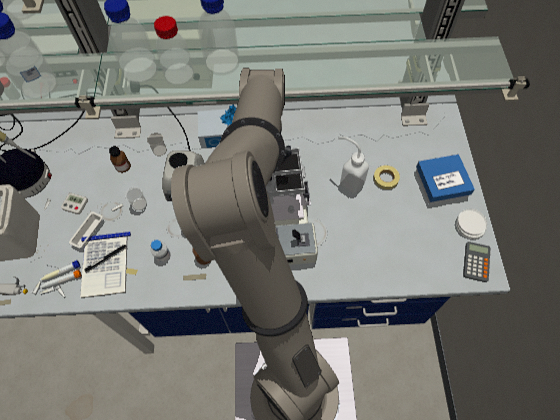

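Emit:
step_arm(targets=[[1,0,30,0,1],[1,0,60,0,1],[1,0,80,0,1],[1,0,86,0,1],[1,0,86,0,1],[1,0,86,0,1],[1,0,86,0,1]])

```text
t: 9.33
eef_pos: [0.5715, 0.0441, 0.167]
tool_rot: [0.001, 0.689, 0.725, 0.001]
contact_force: [-0.6, -0.6, -3.6]
gripper_width: 0.144
```

Run:
```python
from h import *
shot('wrist','w8');shot('side','d8')
go(tw([.5695,.044,.051],(0,0,.1425)),90+2.92)
crop('w8',0,0,560,420,1.42,'w8b')
crop('d8',180,150,380,300,4,'d8b')
```

```text
move mm [-0.1 -1.9 24.4] spin 0.02 | now [0.5714 0.0442 0.1669] yaw 92.94 t 9.43 F [-0.7 -0.4 -4. ] w 0.146
```

View pics/w8b.png

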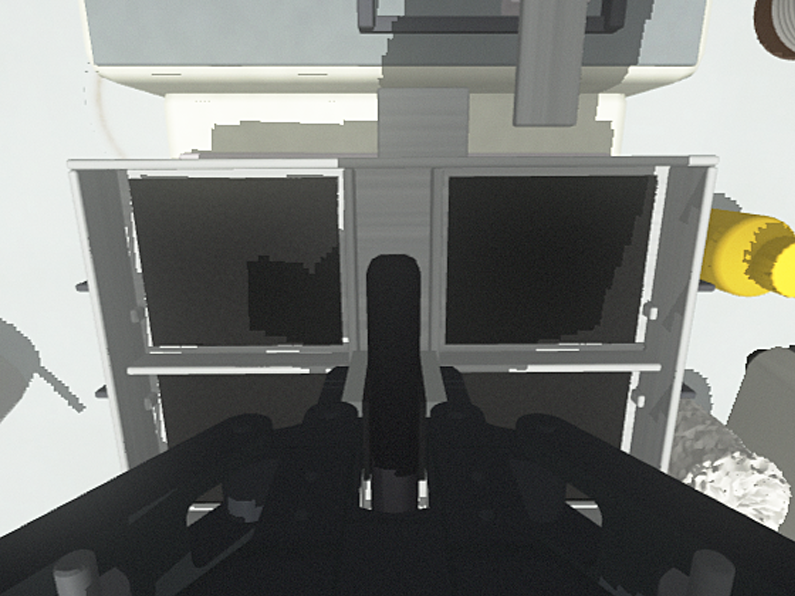

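View pics/d8b.png

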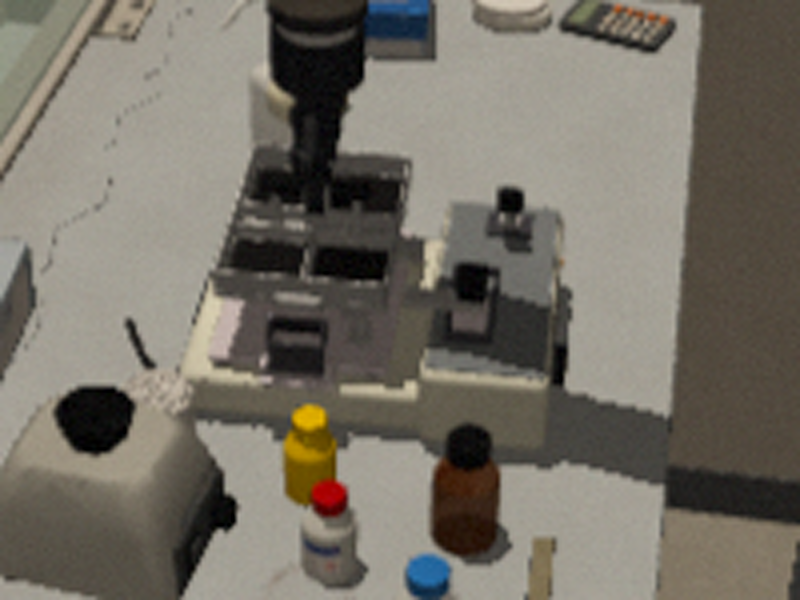

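Emit:
step_arm(targets=[[0,-1,6,0,1],[0,-1,10,0,1],[0,-1,14,0,1],[0,-1,18,0,1],[0,-1,21,0,1],[0,-1,24,0,1],[0,-1,24,0,1],[0,-1,24,0,1]])

```text
t: 10.1
eef_pos: [0.5703, 0.0444, 0.1426]
tool_rot: [0.0, 0.689, 0.725, 0.001]
contact_force: [-1.5, 0.7, 9.1]
gripper_width: 0.149
```

Run:
```python
from h import *
go(tw([.5695,.044,.051],(0,0,.1425)),90+2.92);print(bot.get_obs()['torque'])
```

```text
move mm [-0.3 -0.8  0.1] spin -0.02 | now [0.5703 0.0444 0.1426] yaw 92.9 t 10.1 F [-1.5  0.7  9.1] w 0.149
[ 0.24951477  0.35858215 -0.19768489]
```

Emit:
step_arm(targets=[[0,0,1,0,1],[0,0,2,0,1],[0,0,2,0,1]])

```text
t: 10.35
eef_pos: [0.5705, 0.0444, 0.1424]
tool_rot: [-0.0, 0.689, 0.725, 0.002]
contact_force: [-8.4, 1.1, 26.6]
gripper_width: 0.145
```

Emit:
step_arm(targets=[[0,0,-1,0,1],[0,0,-2,0,0.6],[0,0,-2,0,0.5],[0,0,-2,0,0.5],[0,0,-2,0,0.5],[0,0,-30,0,0.5],[0,0,-60,0,0.5],[0,0,-100,0,0.5],[0,0,-100,0,0.5],[0,0,-100,0,0.5]])

```text
t: 11.18
eef_pos: [0.5708, 0.0441, 0.2413]
tool_rot: [0.001, 0.689, 0.725, 0.002]
contact_force: [0.3, 0.7, -0.1]
gripper_width: 0.5
```

Run:
```python
from h import *
shot('wrist','w9');shot('side','d9');shot('scene','s9')
go(tw([.5695,.044,.051],(0,0,.1425)),90+2.92)
crop('w9',0,0,560,420,1.42,'w9b')
crop('d9',180,150,380,300,4,'d9b')
q=cloud(load('w9'))
for n,(u,v) in dict(hand1=(277,200),hand2=(277,270)).items():print(n,q[v,u].round(4))
```

```text
move mm [-0.3  1.  95.5] spin 0.04 | now [0.5685 0.0442 0.238 ] yaw 92.96 t 11.33 F [ 0.4  0.  -0.9] w 0.503
hand1 [0.556  0.0429 0.147 ]
hand2 [0.6062 0.0454 0.1456]
```

View pics/w9b.png

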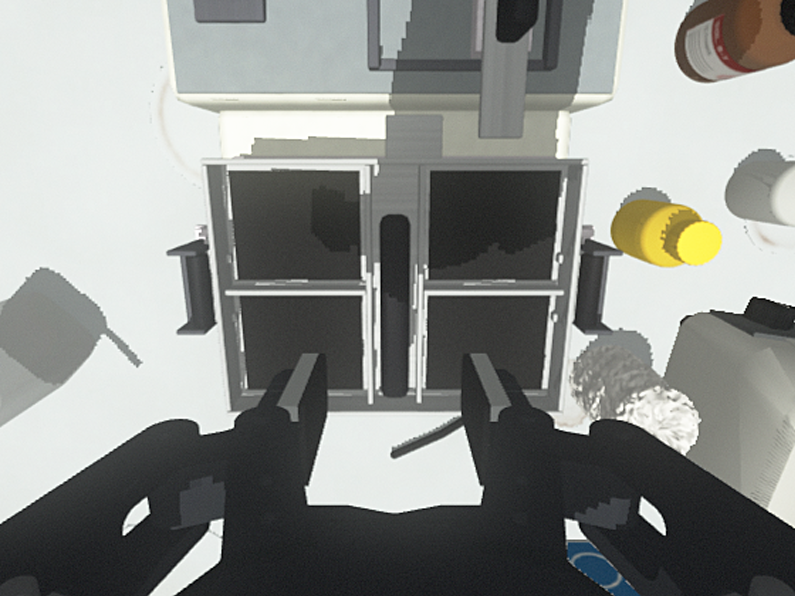

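View pics/d9b.png

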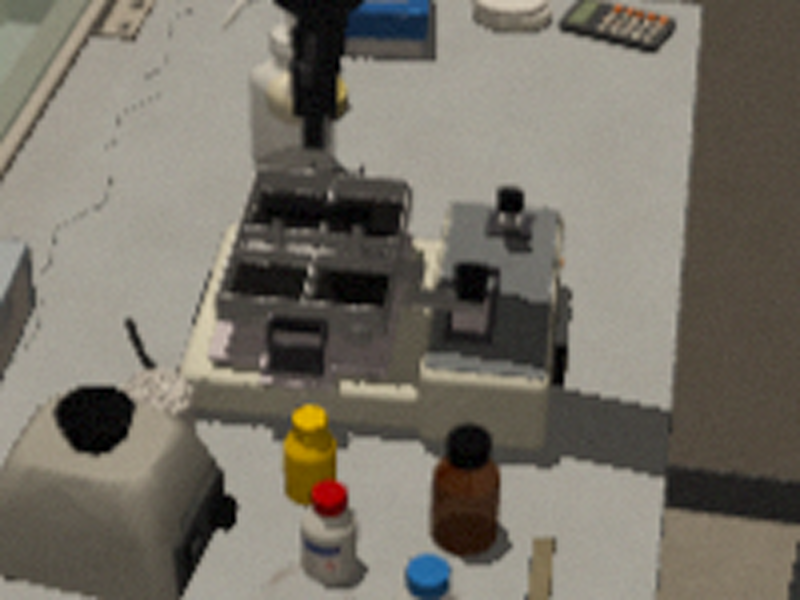

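Run:
```python
from h import *
go((.43,.088,.22),92.9)
```

```text
move mm [  50.9 -136.1   18. ] spin 0.06 | now [0.5685 0.0442 0.238 ] yaw 92.96 t 11.33 F [ 0.4  0.  -0.9] w 0.503
```

Emit:
step_arm(targets=[[15,-40,-10,0,0.5],[30,-80,-10,0,0.5],[45,-110,0,0,0.5],[51,-136,10,0,0.65],[51,-136,18,0,0.65],[51,-136,18,0,0.65],[51,-136,18,0,0.65]])

```text
t: 11.92
eef_pos: [0.431, 0.0879, 0.2208]
tool_rot: [0.0, 0.689, 0.725, -0.001]
contact_force: [0.6, -1.3, 0.5]
gripper_width: 0.35
```

Run:
```python
from h import *
W=shot('wrist','w10')
go((.43,.088,.132),92.9)
crop('w10',0,0,560,420,1.42,'w10b')
q=cloud(W)
c=q[100:330,150:480].reshape(-1,3)
```

```text
move mm [ 0.3 -1.8 89.3] spin 0.0 | now [0.4318 0.0878 0.2213] yaw 92.9 t 11.97 F [0.1 0.2 0.2] w 0.349
```

View pics/w10b.png

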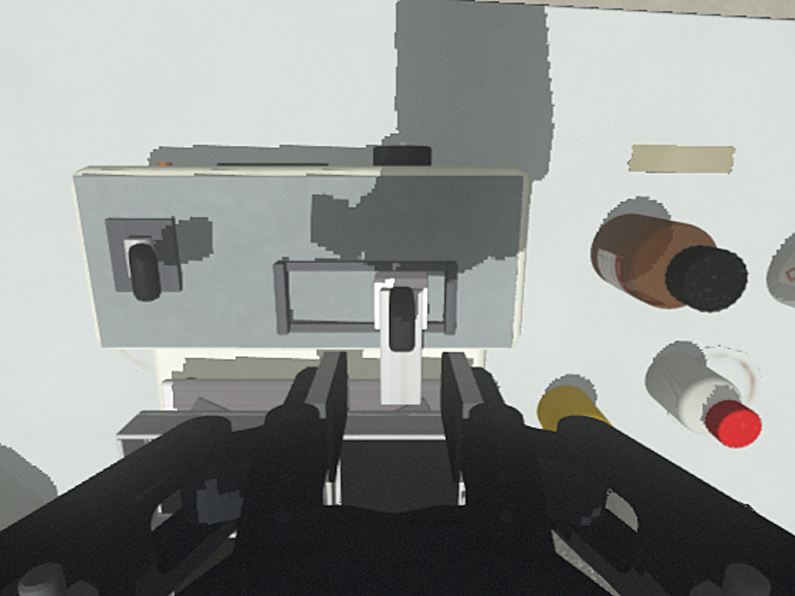

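Run:
```python
from h import *
W=load('w10');q=cloud(W)
for u,v in((283,215),(283,224),(283,235),(283,240),(283,244)):print(u,v,q[v,u].round(4),onz(W,u,v,.139).round(4))
m=q[195:255,268:300].reshape(-1,3);m=m[m[:,2]>.13];print(np.percentile(m,[2,50,98],axis=0).round(4))
m=q[150:220,90:130].reshape(-1,3);m=m[m[:,2]>.125];print(np.percentile(m,[2,50,98],axis=0).round(4))
print(tw([.5695,.044,.051],(-.158,-.056,.14)))
```

```text
283 215 [0.4226 0.0905 0.1372] [0.4221 0.0905 0.139 ]
283 224 [0.4279 0.0908 0.1392] [0.4279 0.0908 0.139 ]
283 235 [0.4353 0.0912 0.1385] [0.4352 0.0912 0.139 ]
283 240 [0.4389 0.0914 0.1381] [0.4385 0.0914 0.139 ]
283 244 [0.4411 0.0915 0.1394] [0.4412 0.0915 0.139 ]
[[0.4206 0.0852 0.1326]
 [0.4309 0.091  0.1382]
 [0.4431 0.0968 0.1398]]
[[ 0.4045 -0.0282  0.1286]
 [ 0.4137 -0.0205  0.1391]
 [ 0.4248 -0.0165  0.1416]]
[ 0.4145602 -0.0199817  0.14     ]
```

Emit:
step_arm(targets=[[3,0,40,0,0.65],[3,0,75,0,0.65],[3,0,89,0,0.65],[3,0,89,0,0.65],[3,0,89,0,0.65],[-10,0,89,0,0.65],[-20,0,89,0,0.65],[-30,0,89,0,0.65],[-34,0,89,0,0.65],[-34,0,89,0,0.65]])

```text
t: 12.8
eef_pos: [0.4335, 0.053, 0.1332]
tool_rot: [0.0, 0.69, 0.724, 0.001]
contact_force: [-0.3, -0.2, -0.1]
gripper_width: 0.349
```

Emit:
step_arm(targets=[[-3,0,0,0,0.65],[-5,0,0,0,0.65],[-7,0,0,0,0.65],[-7,0,0,0,0.65]])

```text
t: 13.13
eef_pos: [0.4331, 0.0471, 0.1324]
tool_rot: [0.0, 0.689, 0.725, 0.0]
contact_force: [0.9, 0.1, 0.9]
gripper_width: 0.352
```

Emit:
step_arm(targets=[[-2,0,0,0,0.65],[-4,0,0,0,0.65],[-4,0,0,0,0.65]])

```text
t: 13.38
eef_pos: [0.4333, 0.0434, 0.1323]
tool_rot: [-0.0, 0.689, 0.725, 0.0]
contact_force: [0.6, 3.4, 2.5]
gripper_width: 0.353
```

Run:
```python
from h import *
W=shot('wrist','w11');go((.43,.088,.132),92.9)
crop('w11',0,0,560,420,1.42,'w11b')
```

```text
move mm [44.7 -1.   0.3] spin 0.06 | now [0.4333 0.0434 0.1323] yaw 92.96 t 13.43 F [-0.6  3.2  1.9] w 0.354
```

View pics/w11b.png

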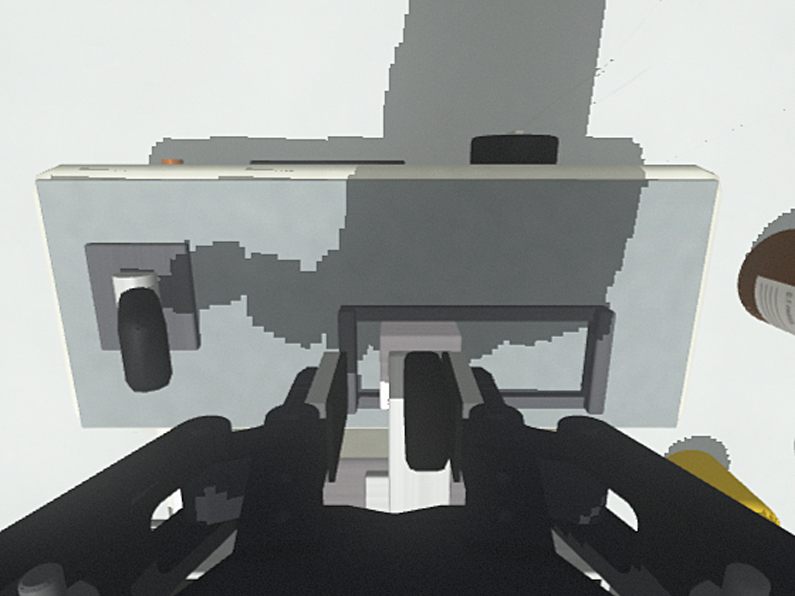

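Emit:
step_arm(targets=[[-2,0,0,0,0.65],[-4,0,0,0,0.65],[-6,0,0,0,0.65],[-7,0,0,0,0.65],[-7,0,0,0,0.65]])

```text
t: 13.85
eef_pos: [0.4334, 0.0426, 0.1323]
tool_rot: [-0.003, 0.687, 0.727, 0.002]
contact_force: [-2.3, 25.5, -0.3]
gripper_width: 0.351
```

Emit:
step_arm(targets=[[-1,0,0,0,0.65],[-2,0,0,0,0.65],[-2,0,0,0,0.65]])

```text
t: 14.1
eef_pos: [0.4335, 0.0424, 0.1323]
tool_rot: [-0.004, 0.686, 0.727, 0.003]
contact_force: [-3.0, 32.1, -0.5]
gripper_width: 0.351
```

Run:
```python
from h import *
W=shot('wrist','w12');go((.43,.088,.132),92.9)
crop('w12',0,0,560,420,1.42,'w12b')
```

```text
move mm [45.7 -0.8  0.3] spin 0.45 | now [0.4335 0.0424 0.1323] yaw 93.35 t 14.15 F [-1.8 31.7 -1.7] w 0.351
```

View pics/w12b.png

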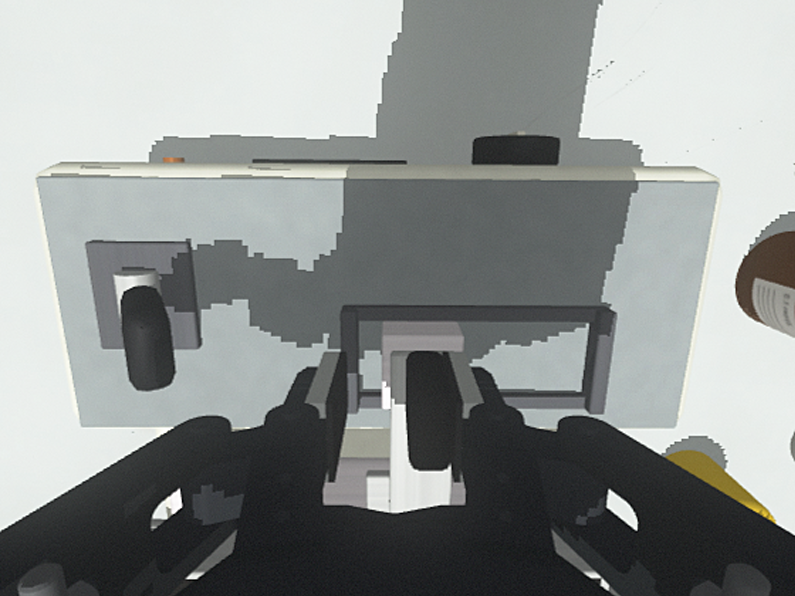

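Emit:
step_arm(targets=[[9,0,0,0,0.6],[17,0,0,0,0.6],[17,0,-40,0,0.6],[17,0,-80,0,0.5],[17,0,-120,0,0.5],[17,0,-120,0,0.5],[17,0,-120,0,0.5]])

```text
t: 14.73
eef_pos: [0.4339, 0.0508, 0.254]
tool_rot: [0.001, 0.689, 0.725, 0.002]
contact_force: [0.1, -0.1, -1.1]
gripper_width: 0.497
```

Run:
```python
from h import *
W=shot('wrist','w13');go((.415,.2475,.25),92.9);
crop('w13',0,0,560,420,1.42,'w13b');q=cloud(W)
```

```text
move mm [197.4  -7.7   2.4] spin 0.01 | now [0.4327 0.0507 0.2524] yaw 92.91 t 14.78 F [-0.4  0.5 -0.6] w 0.503
```

View pics/w13b.png

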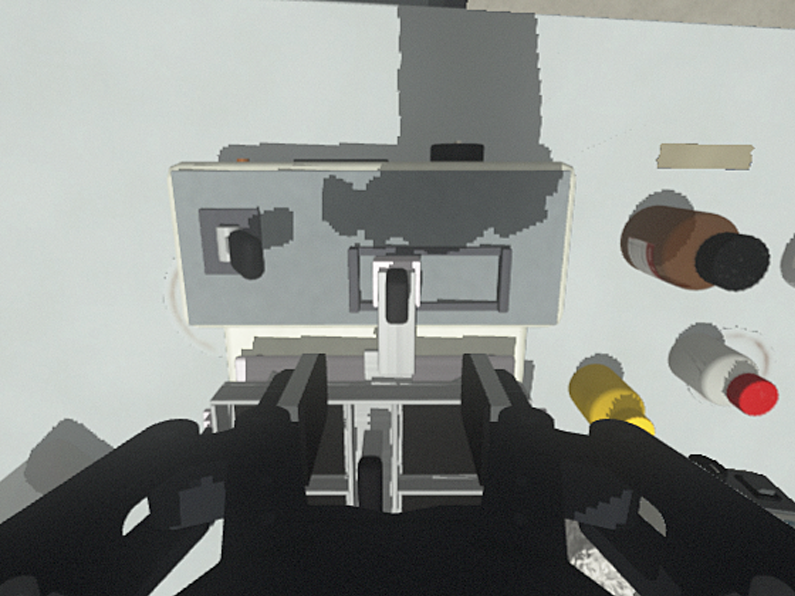

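Emit:
step_arm(targets=[[40,-5,2,0,0.3],[80,-8,2,0,0.3],[120,-8,2,0,0.3],[160,-8,2,0,0.3],[198,-8,2,0,0.3],[198,-8,2,0,0.3],[198,-8,2,0,0.3],[198,-8,2,0,0.3]])

```text
t: 15.45
eef_pos: [0.4141, 0.2469, 0.2486]
tool_rot: [0.0, 0.689, 0.725, -0.002]
contact_force: [0.4, -0.4, -0.1]
gripper_width: 0.699
```

Run:
```python
from h import *
print(bot.tip_reach)
W=shot('wrist','w14');S=shot('scene','s14')
crop('w14',0,0,560,420,1.42,'w14b');q=cloud(W)
go((.4135,.249,.094),92.9)
```

```text
0.022
move mm [  2.7  -0.9 155.3] spin -0.11 | now [0.4146 0.2464 0.2493] yaw 92.79 t 15.55 F [-0.3 -0.1 -0.1] w 0.701
```

View pics/w14b.png

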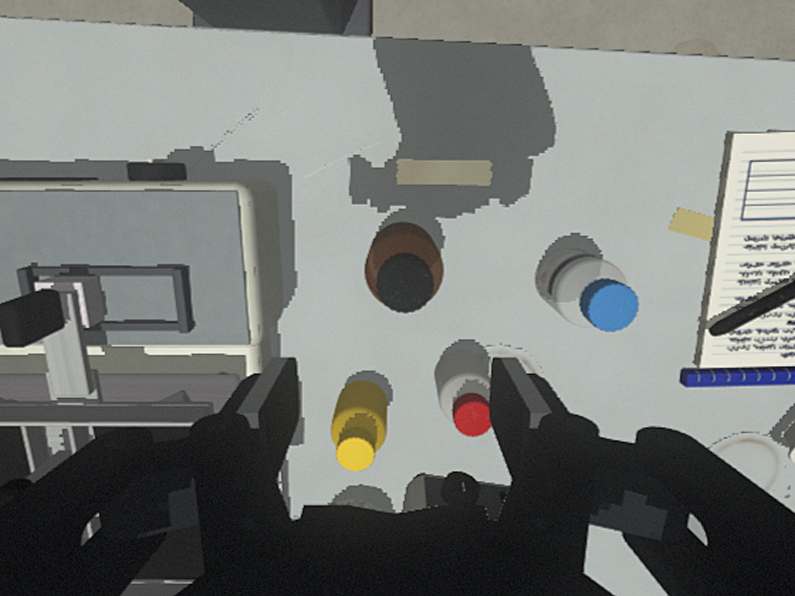

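Run:
```python
from h import *
W=load('w14');q=cloud(W);k=1.42
for n,(u,v,z) in dict(amber=(405,282,.102),blue=(611,305,.09),red=(473,415,.078),yel=(355,454,.078)).items():
    print(n,onz(W,u/k,v/k,z).round(4),q[int(v/k),int(u/k)].round(4))
    r=18;m=q[int(v/k)-26:int(v/k)+26,int(u/k)-26:int(u/k)+26].reshape(-1,3);m=m[abs(m[:,2]-z)<.005];print(((m.min(0)+m.max(0))/2).round(4),(m.max(0)-m.min(0)).round(3))
```

```text
amber [0.4097 0.2522 0.102 ] [0.4095 0.252  0.1008]
[0.4121 0.2523 0.0999] [0.033 0.033 0.005]
blue [0.4204 0.3771 0.09  ] [0.42   0.3773 0.0888]
[0.4224 0.3797 0.0876] [0.031 0.031 0.005]
red [0.5043 0.3035 0.078 ] [0.5051 0.3038 0.076 ]
[0.5079 0.304  0.0758] [0.027 0.025 0.005]
yel [0.538  0.2255 0.078 ] [0.5375 0.2255 0.0776]
[0.5394 0.2258 0.0757] [0.027 0.027 0.005]
```

Emit:
step_arm(targets=[[6,-2,40,0,0.3],[6,-2,80,0,0.3],[6,-2,120,0,0.3],[6,-2,150,0,0.3],[6,-2,155,0,0.3],[6,-2,155,0,0.3],[6,-2,155,0,0.5],[6,-2,155,0,0.8],[6,-2,155,0,0.8],[6,-2,155,0,0.8],[6,-2,155,0,0.8],[6,-2,155,0,0.8]], newtons=45)

```text
t: 16.55
eef_pos: [0.4138, 0.2548, 0.0973]
tool_rot: [0.0, 0.689, 0.725, 0.002]
contact_force: [-0.4, -2.2, 8.0]
gripper_width: 0.351
```

Emit:
step_arm(targets=[[0,0,-10,0,0.8],[0,0,-50,0,0.8],[0,0,-90,0,0.8],[0,0,-130,0,0.8],[0,0,-165,0,0.8],[0,0,-165,0,0.8],[0,0,-165,0,0.8]])

```text
t: 17.13
eef_pos: [0.4132, 0.2552, 0.2631]
tool_rot: [-0.001, 0.689, 0.725, 0.003]
contact_force: [-0.4, 0.3, -2.4]
gripper_width: 0.351
```

Run:
```python
from h import *
W=shot('wrist','w15');D=shot('side','d15')
crop('w15',0,0,560,420,1.42,'w15b');crop('d15',180,150,380,300,4,'d15b')
go(tw([.5695,.044,.051],(-.034,.054,.25)),92.9)
```

```text
move mm [-163.9  112.9   10. ] spin 0.06 | now [0.4116 0.2541 0.26  ] yaw 92.96 t 17.23 F [-0.4  0.2 -1.7] w 0.349
```

View pics/w15b.png

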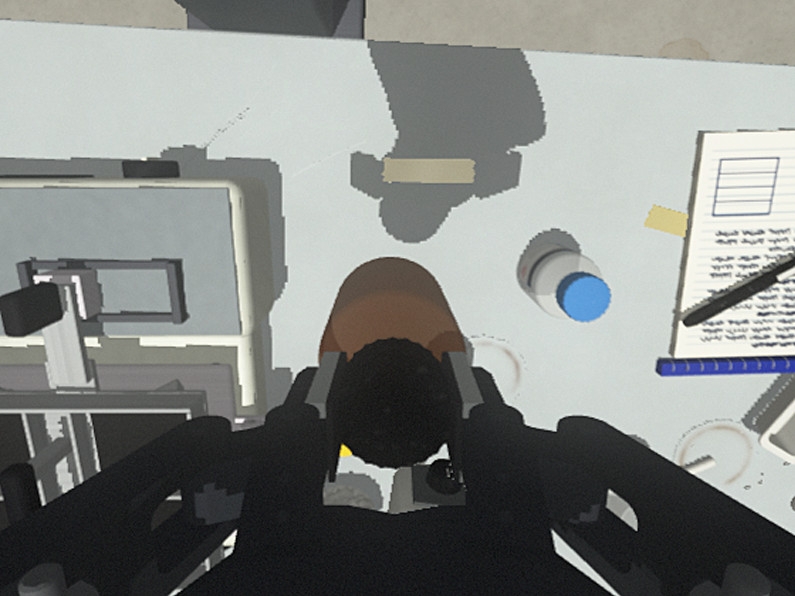

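View pics/d15b.png

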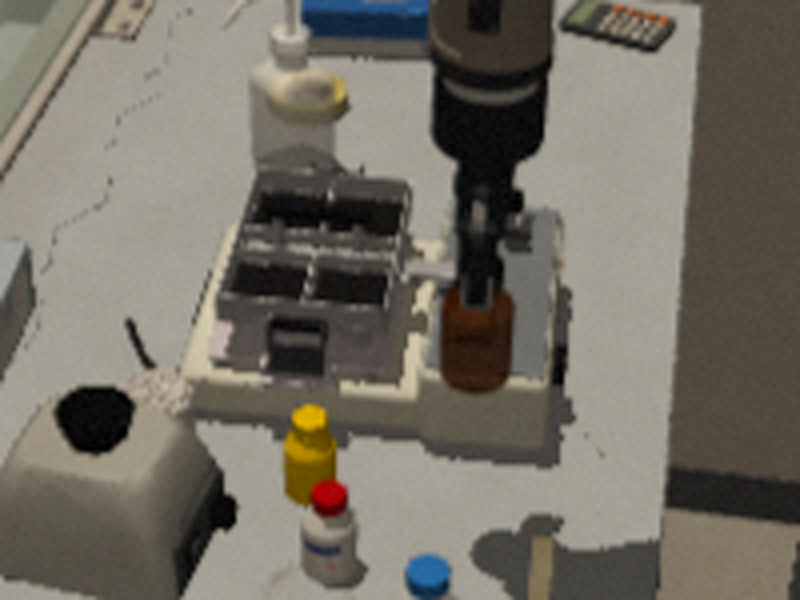

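Emit:
step_arm(targets=[[-35,20,0,0,0.8],[-65,40,0,0,0.8],[-95,65,0,0,0.8],[-125,85,0,0,0.8],[-150,105,0,0,0.8],[-164,112,0,0,0.8],[-164,112,0,0,0.8],[-164,112,0,0,0.8],[-164,112,0,0,0.8]])

```text
t: 17.98
eef_pos: [0.5314, 0.0971, 0.259]
tool_rot: [-0.001, 0.688, 0.725, -0.001]
contact_force: [-0.3, 0.4, -1.3]
gripper_width: 0.35
```

Run:
```python
from h import *
W=shot('wrist','w16');D=shot('side','d16')
crop('w16',0,0,560,420,1.42,'w16b');crop('d16',180,150,380,300,4,'d16b')
go(tw([.57,.044,.051],(-.034,.054,.1975)),92.9)
```

```text
move mm [-1.6  1.6 62. ] spin 0.17 | now [0.5316 0.0977 0.2595] yaw 93.07 t 18.08 F [ 0.4  0.8 -1. ] w 0.353
```

View pics/w16b.png

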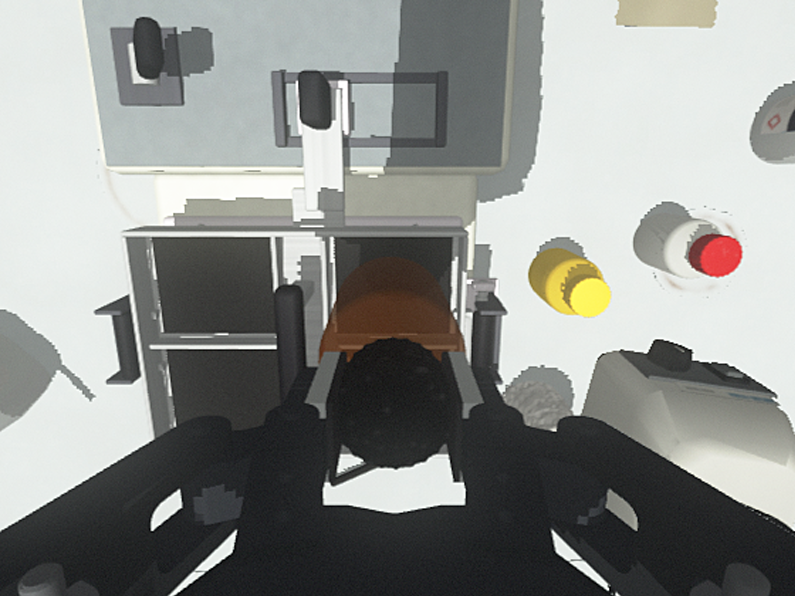

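View pics/d16b.png

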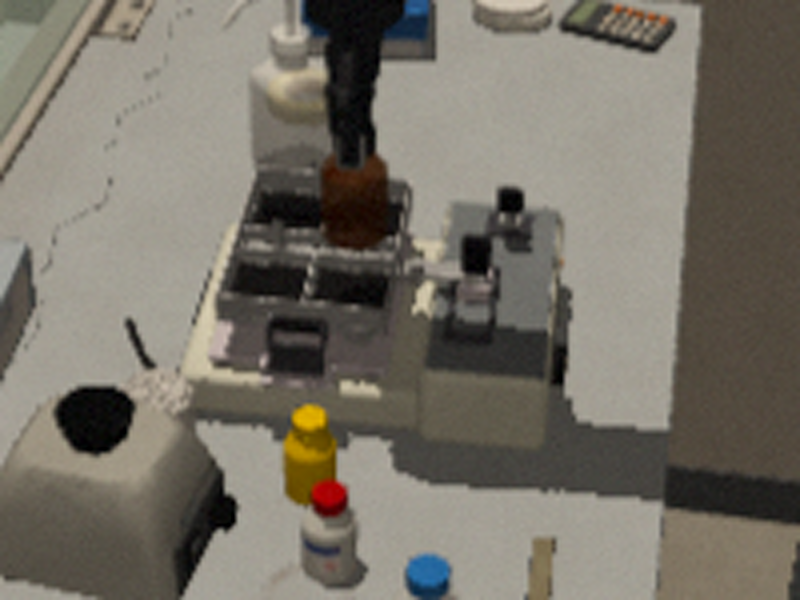

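Emit:
step_arm(targets=[[-1,2,25,0,0.8],[-1,2,45,0,0.8],[-1,2,56,0,0.8],[-1,2,60,0,0.8],[-1,2,63,0,0.8],[-1,2,63,0,0.8]])

```text
t: 18.58
eef_pos: [0.5347, 0.0958, 0.1974]
tool_rot: [-0.0, 0.689, 0.725, 0.0]
contact_force: [0.7, 0.4, -1.1]
gripper_width: 0.351
```

Emit:
step_arm(targets=[[0,0,2,0,0.8],[0,0,3,0,0.8],[0,0,3,0,0.8]])

```text
t: 18.83
eef_pos: [0.535, 0.0955, 0.1947]
tool_rot: [0.0, 0.689, 0.725, 0.0]
contact_force: [-0.7, -0.0, -1.2]
gripper_width: 0.351
```

Emit:
step_arm(targets=[[0,0,1,0,0.8],[0,0,1.5,0,0.8],[0,0,1.5,0,0.6],[0,0,1.5,0,0.5],[0,0,1.5,0,0.48],[0,0,-30,0,0.48],[0,0,-70,0,0.48],[0,0,-90,0,0.48],[0,0,-90,0,0.48]])

```text
t: 19.58
eef_pos: [0.5374, 0.0955, 0.289]
tool_rot: [0.002, 0.689, 0.725, 0.004]
contact_force: [0.9, -1.6, 0.3]
gripper_width: 0.519
```

Run:
```python
from h import *
W=shot('wrist','w17');D=shot('side','d17')
crop('w17',0,0,560,420,1.42,'w17b');crop('d17',180,150,380,300,4,'d17b')
go((.4225,.379,.25),92.9)
```

```text
move mm [288.8 -97.7  34.8] spin 0.06 | now [0.5349 0.0956 0.2848] yaw 92.96 t 19.68 F [ 0.1  0.5 -1.1] w 0.52
```

View pics/w17b.png

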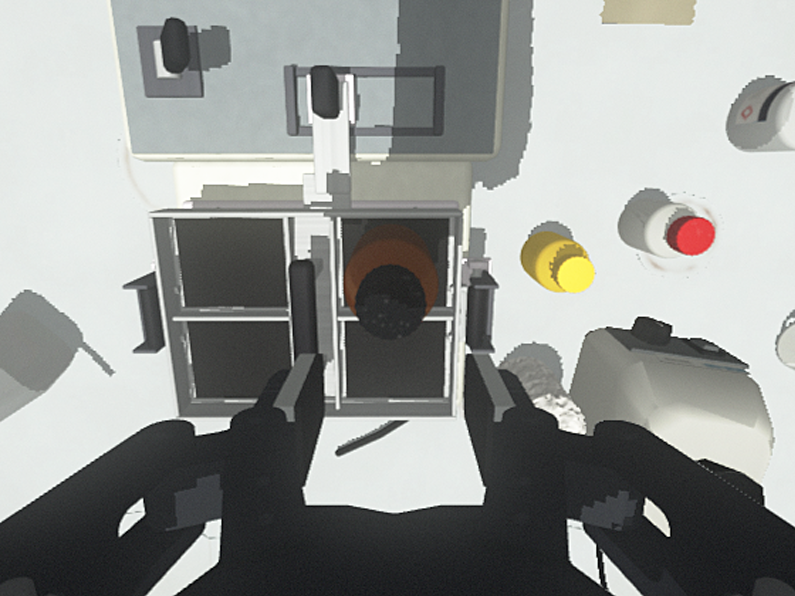

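View pics/d17b.png

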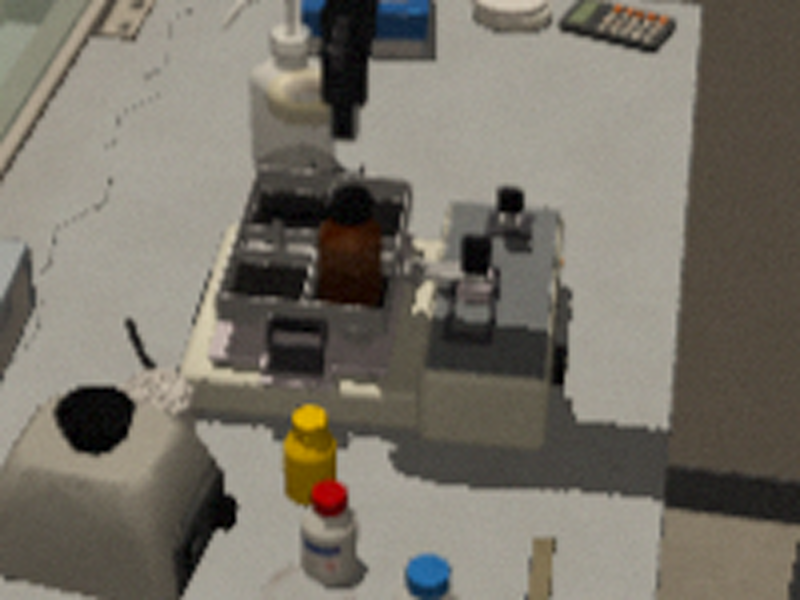

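Emit:
step_arm(targets=[[38,-13,0,0,0.3],[76,-26,0,0,0.3],[115,-40,0,0,0.3],[154,-53,0,0,0.3],[192,-66,0,0,0.3],[230,-80,0,0,0.3],[268,-92,0,0,0.3],[289,-98,35,0,0.3],[289,-98,35,0,0.3],[289,-98,35,0,0.3],[289,-98,35,0,0.3]])

```text
t: 20.6
eef_pos: [0.422, 0.3778, 0.2481]
tool_rot: [0.001, 0.689, 0.725, -0.001]
contact_force: [0.5, -0.2, -0.4]
gripper_width: 0.703
```

Run:
```python
from h import *
W=shot('wrist','w18')
crop('w18',0,0,560,420,1.42,'w18b');q=cloud(W)
b=q[(abs(q[...,0]-.4225)<.03)&(abs(q[...,1]-.379)<.03)&(abs(q[...,2]-.09)<.005)];print(((b.min(0)+b.max(0))/2).round(4),np.ptp(b,0).round(3))
go((.4225,.379,.083),92.9)
```

```text
[0.4224 0.3802 0.0879] [0.031 0.031 0.006]
move mm [  1.5  -0.2 166. ] spin -0.08 | now [0.4227 0.3775 0.249 ] yaw 92.82 t 20.65 F [ 0.1 -0.4  0. ] w 0.698
```

View pics/w18b.png

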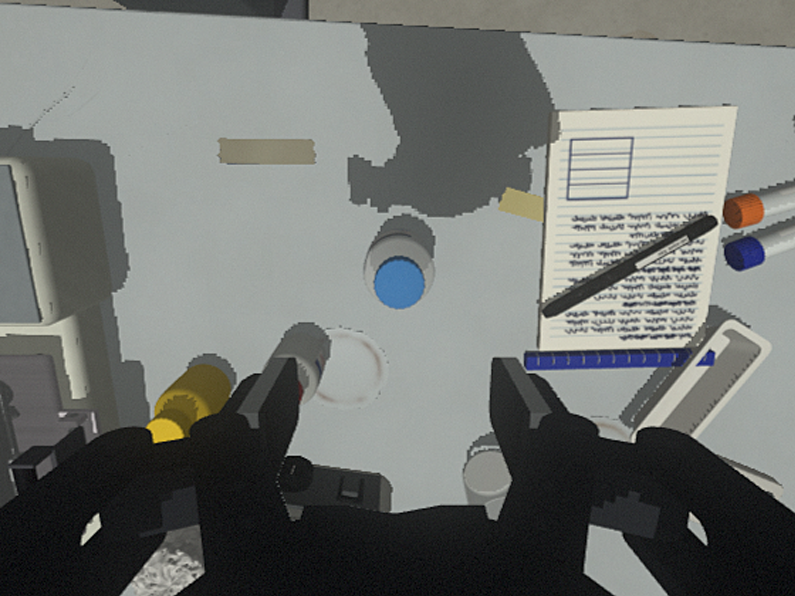

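Emit:
step_arm(targets=[[2,0,40,0,0.3],[2,0,80,0,0.3],[2,0,120,0,0.3],[2,0,155,0,0.3],[2,0,165,0,0.3],[2,0,165,0,0.3],[2,0,165,0,0.5],[2,0,165,0,0.8],[2,0,165,0,0.8],[2,0,165,0,0.8],[2,0,165,0,0.8],[2,0,165,0,0.8]], newtons=45)

```text
t: 21.65
eef_pos: [0.4235, 0.3819, 0.0869]
tool_rot: [-0.0, 0.689, 0.725, 0.002]
contact_force: [-0.1, -1.8, 8.4]
gripper_width: 0.32
```

Emit:
step_arm(targets=[[0,0,-10,0,0.8],[0,0,-50,0,0.8],[0,0,-90,0,0.8],[0,0,-130,0,0.8],[0,0,-170,0,0.8],[0,0,-190,0,0.8],[0,0,-190,0,0.8],[0,0,-190,0,0.8]])

```text
t: 22.32
eef_pos: [0.4222, 0.3815, 0.2766]
tool_rot: [-0.001, 0.689, 0.725, 0.002]
contact_force: [-0.4, -0.2, -1.9]
gripper_width: 0.321
```

Run:
```python
from h import *
W=shot('wrist','w19')
crop('w19',0,0,560,420,1.42,'w19b')
go(tw([.57,.044,.051],(.034,.054,.275)),92.9)
```

```text
move mm [-2.902e+02  1.650e+02 -2.000e-01] spin 0.06 | now [0.4214 0.3809 0.2748] yaw 92.96 t 22.37 F [ 0.4  0.8 -2. ] w 0.323
```

View pics/w19b.png

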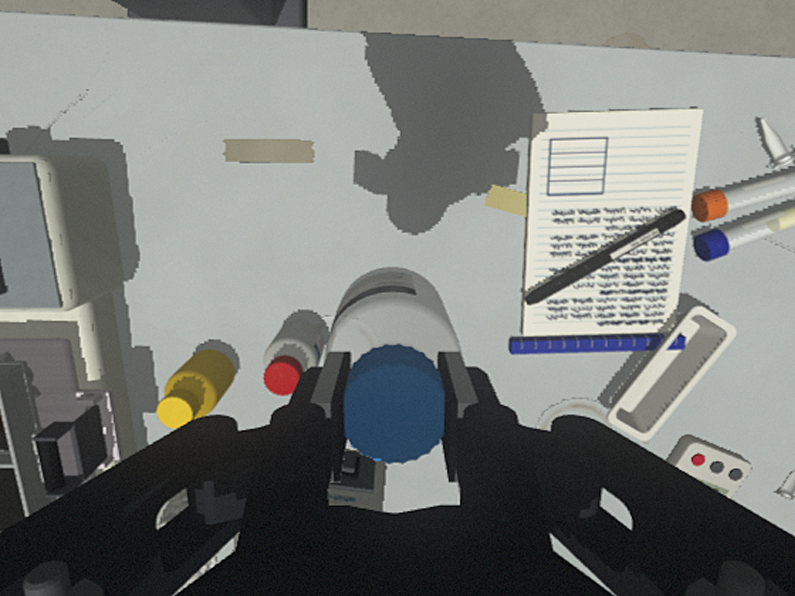

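Emit:
step_arm(targets=[[-36,20,0,0,0.8],[-72,41,0,0,0.8],[-108,62,0,0,0.8],[-144,82,0,0,0.8],[-180,103,0,0,0.8],[-216,124,0,0,0.8],[-252,144,0,0,0.8],[-280,160,0,0,0.8],[-290,164,0,0,0.8],[-290,164,0,0,0.8],[-290,164,0,0,0.8],[-290,164,0,0,0.8]])

```text
t: 23.37
eef_pos: [0.5994, 0.1018, 0.2732]
tool_rot: [-0.001, 0.688, 0.726, -0.001]
contact_force: [0.1, -0.2, -0.4]
gripper_width: 0.322
```

Run:
```python
from h import *
W=shot('wrist','w20');D=shot('side','d20')
crop('w20',0,0,560,420,1.42,'w20b');crop('d20',180,150,380,300,4,'d20b')
go(tw([.57,.044,.051],(.034,.054,.187)),92.9)
```

```text
move mm [-2.5  1.4 86.7] spin 0.23 | now [0.5996 0.1021 0.2737] yaw 93.13 t 23.47 F [ 0.1  1.5 -0.3] w 0.317
```

View pics/w20b.png

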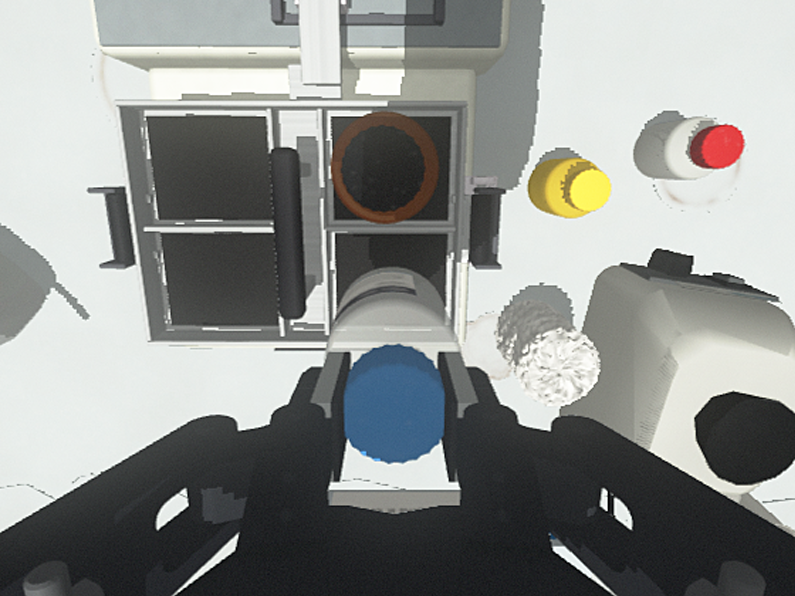

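View pics/d20b.png

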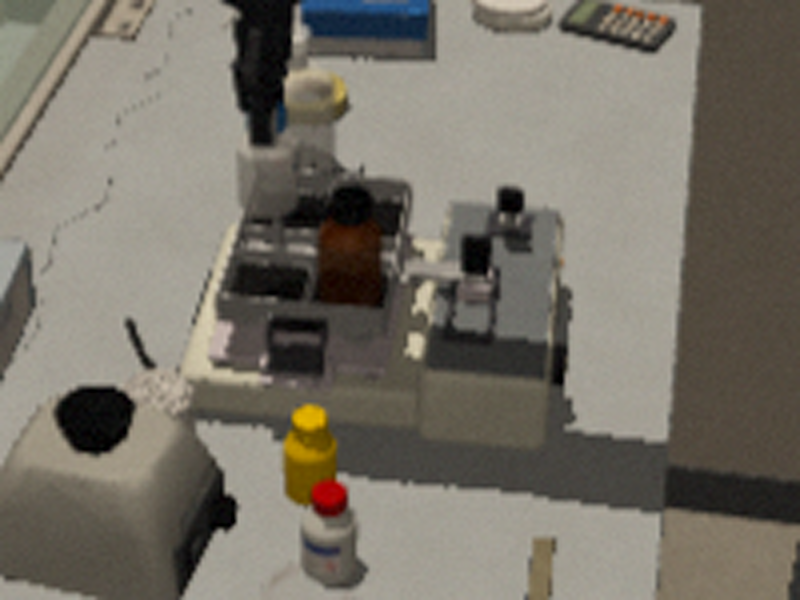

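Emit:
step_arm(targets=[[-2,2,35,0,0.8],[-2,2,65,0,0.8],[-2,2,80,0,0.8],[-2,2,86,0,0.8],[-2,2,88,0,0.8],[-2,2,89,0,0.8],[-2,2,89,0,0.8]])

```text
t: 24.05
eef_pos: [0.6033, 0.0984, 0.1864]
tool_rot: [0.0, 0.688, 0.725, 0.001]
contact_force: [0.7, -0.1, -0.4]
gripper_width: 0.323
```

Emit:
step_arm(targets=[[0,0,2,0,0.8],[0,0,3,0,0.8],[0,0,3,0,0.8]])

```text
t: 24.3
eef_pos: [0.6035, 0.0981, 0.1834]
tool_rot: [0.0, 0.689, 0.725, 0.001]
contact_force: [0.7, -0.1, 4.0]
gripper_width: 0.321
```

Emit:
step_arm(targets=[[0,0,0,0,0.6],[0,0,0,0,0.48],[0,0,0,0,0.48],[0,0,0,0,0.48],[0,0,-30,0,0.48],[0,0,-70,0,0.48],[0,0,-95,0,0.48],[0,0,-95,0,0.48],[0,0,-95,0,0.48]])

```text
t: 25.05
eef_pos: [0.6035, 0.0979, 0.2788]
tool_rot: [0.001, 0.689, 0.725, 0.001]
contact_force: [0.6, -0.5, -0.5]
gripper_width: 0.518
```

Run:
```python
from h import *
W=shot('wrist','w21')
crop('w21',0,0,560,420,1.42,'w21b')
q=cloud(W)
go((.508,.3035,.25),92.9)
```

```text
move mm [210.1 -83.8  27.3] spin 0.05 | now [0.6025 0.098  0.2773] yaw 92.95 t 25.1 F [ 0.7 -0.6 -0. ] w 0.52
```

View pics/w21b.png

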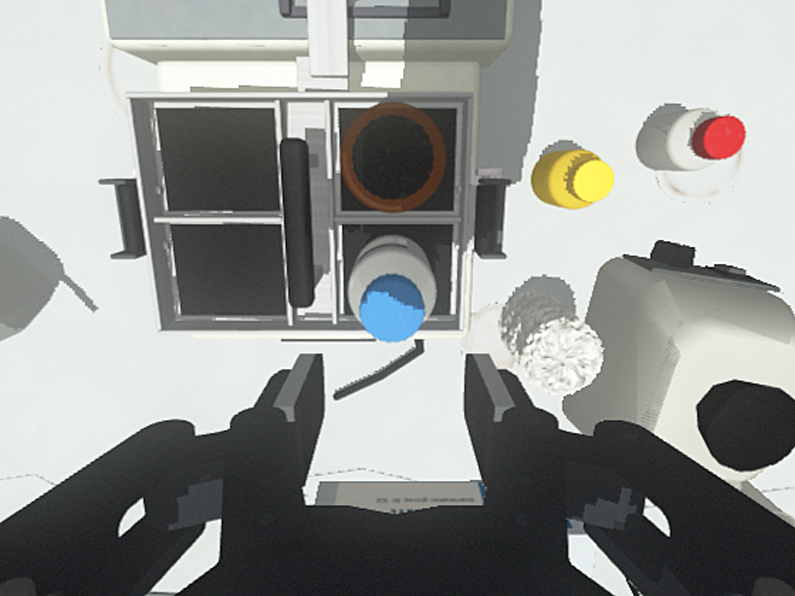

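Emit:
step_arm(targets=[[37,-15,0,0,0.45],[75,-30,0,0,0.45],[112,-45,0,0,0.45],[150,-60,0,0,0.45],[185,-74,0,0,0.45],[210,-84,20,0,0.45],[210,-84,27,0,0.45],[210,-84,27,0,0.45],[210,-84,27,0,0.45]])

```text
t: 25.85
eef_pos: [0.5075, 0.3021, 0.2488]
tool_rot: [0.0, 0.689, 0.725, -0.002]
contact_force: [0.3, -0.2, 0.7]
gripper_width: 0.548
```

Run:
```python
from h import *
W=shot('wrist','w22')
crop('w22',0,0,560,420,1.42,'w22b');q=cloud(W)
b=q[(abs(q[...,0]-.508)<.03)&(abs(q[...,1]-.3035)<.03)&(abs(q[...,2]-.077)<.005)];print(((b.min(0)+b.max(0))/2).round(4),np.ptp(b,0).round(3))
q=cloud(load('scene0')).reshape(-1,3)
m=q[(abs(q[:,1]-.3)<.06)&(q[:,0]>.5)&(q[:,0]<.7)]
for x in np.arange(.5,.7,.02):
    s=m[(m[:,0]>x)&(m[:,0]<x+.02)]; print(x.round(2),s[:,2].max().round(3) if len(s) else None,s[s[:,2]>.085][:,1].min().round(3) if (s[:,2]>.085).any() else '')
go((.508,.3035,.072),92.9)
```

```text
[0.5082 0.305  0.0752] [0.026 0.026 0.006]
0.5 0.083 
0.52 0.071 
0.54 0.053 
0.56 0.054 
0.58 0.086 0.329
0.6 0.113 0.274
0.62 0.124 0.269
0.64 0.144 0.244
0.66 0.145 0.241
0.68 0.404 0.241
move mm [  1.9  -0.3 177.7] spin -0.07 | now [0.5084 0.3016 0.2497] yaw 92.83 t 25.9 F [0.6 0.3 0.7] w 0.549
```

View pics/w22b.png

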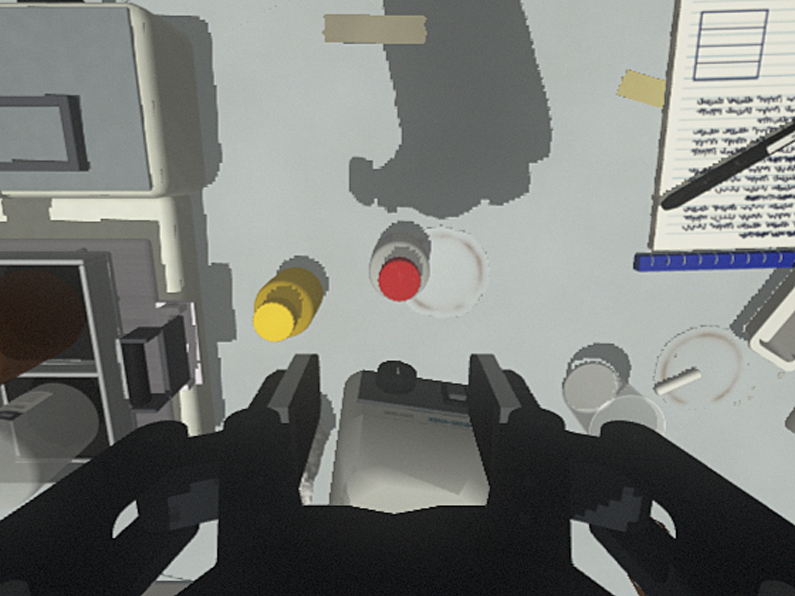

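Emit:
step_arm(targets=[[3,0,40,0,0.45],[3,0,80,0,0.45],[3,0,120,0,0.45],[3,0,160,0,0.45],[3,0,176,0,0.45],[3,0,176,0,0.45],[3,0,176,0,0.6],[3,0,176,0,0.85],[3,0,176,0,0.85],[3,0,176,0,0.85],[3,0,176,0,0.85],[3,0,176,0,0.85]], newtons=45)

```text
t: 26.9
eef_pos: [0.5091, 0.3067, 0.0761]
tool_rot: [0.0, 0.689, 0.725, 0.002]
contact_force: [-0.1, -1.0, 7.4]
gripper_width: 0.278
```

Emit:
step_arm(targets=[[0,0,-10,0,0.85],[0,0,-50,0,0.85],[0,0,-90,0,0.85],[0,0,-130,0,0.85],[0,0,-170,0,0.85],[0,0,-215,0,0.85],[0,0,-215,0,0.85],[0,0,-215,0,0.85],[0,0,-215,0,0.85]])

```text
t: 27.65
eef_pos: [0.5072, 0.3063, 0.2893]
tool_rot: [-0.0, 0.689, 0.725, 0.0]
contact_force: [0.2, 0.3, -1.8]
gripper_width: 0.272
```

Run:
```python
from h import *
W=shot('wrist','w23')
crop('w23',0,0,560,420,1.42,'w23b')
go(tw([.57,.044,.051],(.0,.1,.285)),92.9)
go(tw([.57,.044,.051],(-.034,-.054,.285)),92.9)
```

```text
move mm [-165.    49.7    3.2] spin 0.07 | now [0.5067 0.3061 0.2882] yaw 92.97 t 27.7 F [-0.5  0.8 -0.5] w 0.279
move mm [-319.    15.5    3.2] spin 0.07 | now [0.5067 0.3061 0.2882] yaw 92.97 t 27.7 F [-0.5  0.8 -0.5] w 0.279
```

View pics/w23b.png

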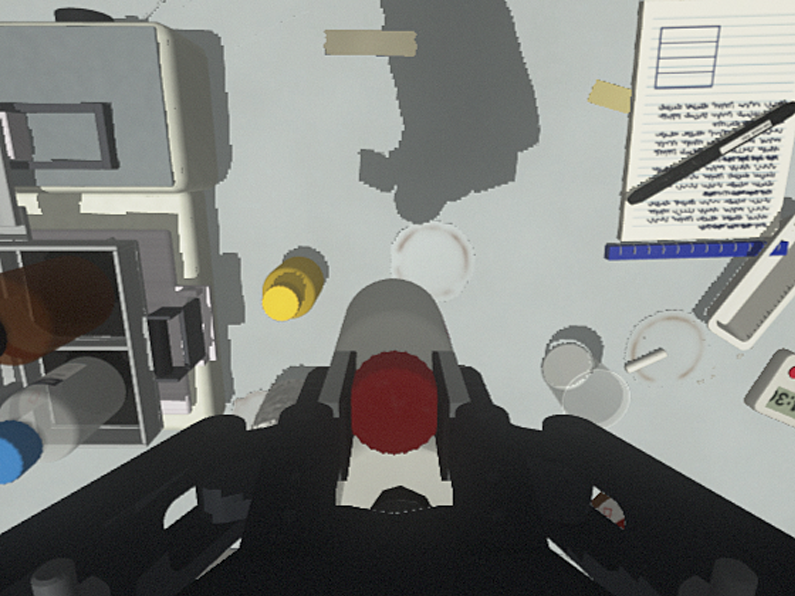

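Emit:
step_arm(targets=[[-30,2,-25,0,0.85],[-65,4,-40,0,0.85],[-105,6,-40,0,0.85],[-145,8,-40,0,0.85],[-185,10,-40,0,0.85],[-225,12,-40,0,0.85],[-265,14,-40,0,0.85],[-300,15,-30,0,0.85],[-319,16,0,0,0.85],[-319,16,0,0,0.85],[-319,16,0,0,0.85],[-319,16,0,0,0.85]])

```text
t: 28.7
eef_pos: [0.5398, -0.0106, 0.2884]
tool_rot: [-0.001, 0.688, 0.725, -0.001]
contact_force: [-0.1, 0.4, -2.0]
gripper_width: 0.278
```

Run:
```python
from h import *
W=shot('wrist','w24')
crop('w24',0,0,560,420,1.42,'w24b')
go(tw([.57,.044,.051],(-.034,-.054,.174)),92.9)
```

```text
move mm [ -1.5  -1.6 115. ] spin 0.15 | now [ 0.5403 -0.01    0.289 ] yaw 93.05 t 28.75 F [-0.4  0.1 -0.2] w 0.276
```

View pics/w24b.png

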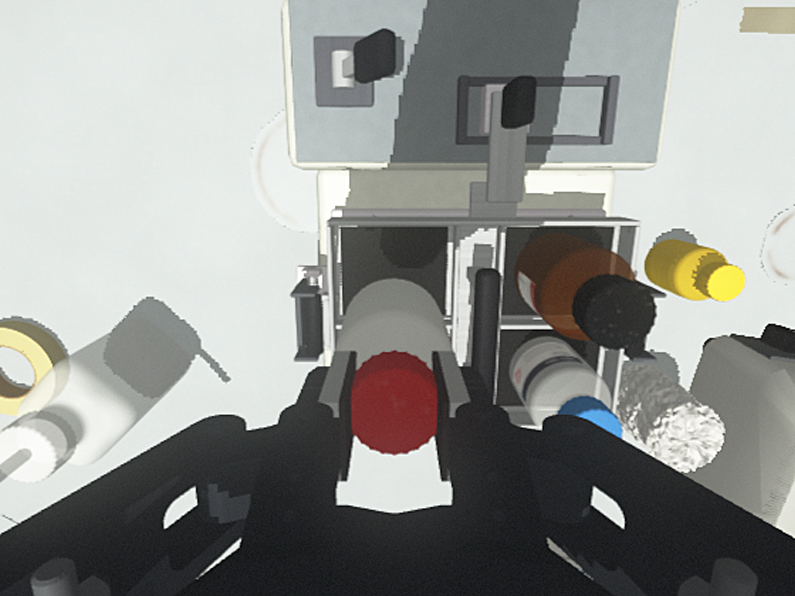

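Emit:
step_arm(targets=[[-2,-1,40,0,0.85],[-2,-1,75,0,0.85],[-2,-1,100,0,0.85],[-2,-1,110,0,0.85],[-2,-1,114,0,0.85],[-2,-1,115,0,0.85],[-2,-1,115,0,0.85]])

```text
t: 29.33
eef_pos: [0.5405, -0.0131, 0.1756]
tool_rot: [0.001, 0.688, 0.725, 0.001]
contact_force: [0.1, -0.5, 0.3]
gripper_width: 0.279
```

Emit:
step_arm(targets=[[0,0,2,0,0.85],[0,0,3,0,0.85],[0,0,3,0,0.85]])

```text
t: 29.58
eef_pos: [0.5405, -0.0135, 0.1727]
tool_rot: [0.001, 0.689, 0.725, 0.001]
contact_force: [-0.1, 1.5, 4.6]
gripper_width: 0.278
```

Emit:
step_arm(targets=[[0,0,0,0,0.7],[0,0,0,0,0.52],[0,0,0,0,0.52],[0,0,0,0,0.52],[0,0,-30,0,0.52],[0,0,-70,0,0.52],[0,0,-105,0,0.52],[0,0,-105,0,0.52],[0,0,-105,0,0.52]])

```text
t: 30.33
eef_pos: [0.5405, -0.0135, 0.2782]
tool_rot: [0.001, 0.689, 0.725, 0.002]
contact_force: [0.2, 0.1, -0.4]
gripper_width: 0.48
```

Run:
```python
from h import *
W=shot('wrist','w25');D=shot('side','d25')
crop('w25',0,0,560,420,1.42,'w25b');crop('d25',180,150,380,300,4,'d25b')
go(tw([.57,.044,.051],(-.158,-.063,.25)),92.9)
```

```text
move mm [  -7.4 -123.8   25.6] spin 0.06 | now [ 0.5387 -0.0132  0.2756] yaw 92.96 t 30.43 F [-0.1  0.8 -0.2] w 0.483
```

View pics/w25b.png

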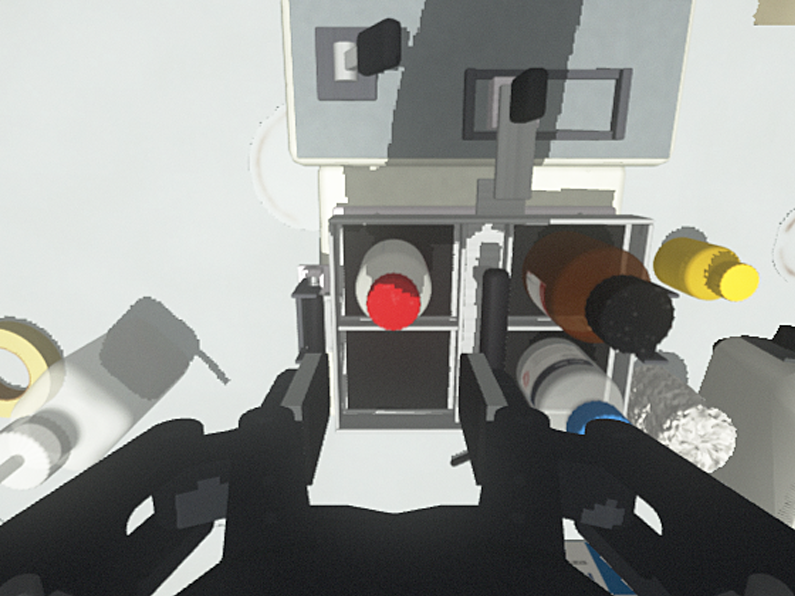

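View pics/d25b.png

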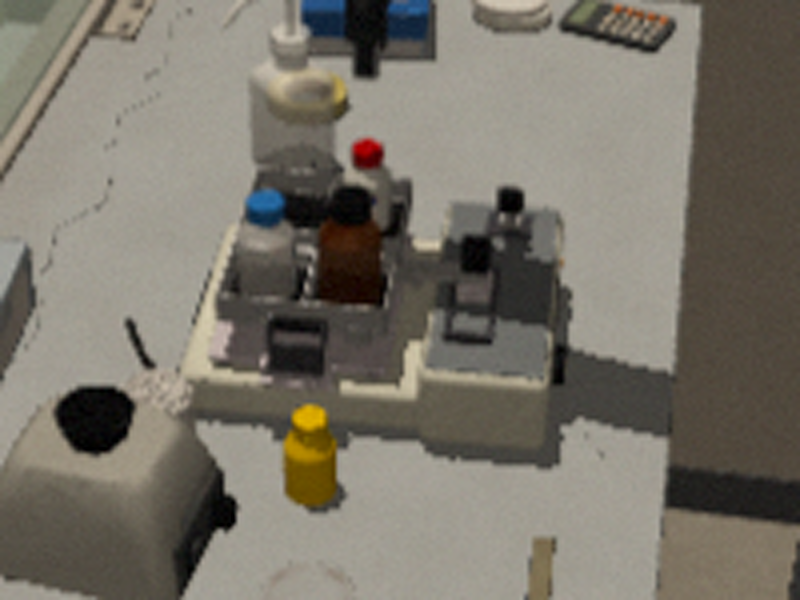

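Run:
```python
from h import *
W=load('w25');q=cloud(W);k=1.42
for n,(u,v) in dict(amber=(630,312),clear=(590,412),white=(393,300),handle=(495,320)).items(): print(n,q[int(v/k),int(u/k)].round(4))
q=q.reshape(-1,3)
for n,z in(('amber',.199),('clear',.187),('white',.175)):
    pass
```

```text
amber [0.5294 0.0886 0.1968]
clear [0.5892 0.0885 0.177 ]
white [ 0.5359 -0.0149  0.1739]
handle [0.5522 0.0421 0.1462]
```

Emit:
step_arm(targets=[[-2,-40,0,0,0.5],[-5,-80,0,0,0.5],[-8,-115,10,0,0.5],[-8,-124,25,0,0.5],[-8,-124,25,0,0.5],[-8,-124,25,0,0.5],[-8,-124,25,0,0.5]])

```text
t: 31.02
eef_pos: [0.417, -0.0276, 0.2516]
tool_rot: [0.001, 0.689, 0.725, -0.0]
contact_force: [0.7, -0.8, -0.0]
gripper_width: 0.499
```

Run:
```python
from h import *
W=shot('wrist','w26')
crop('w26',0,0,560,420,1.42,'w26b')
go(tw([.57,.044,.051],(-.158,-.064,.137)),92.9)
```

```text
move mm [ -0.2  -2.  114.8] spin 0.06 | now [ 0.4174 -0.0277  0.2518] yaw 92.96 t 31.07 F [ 0.5 -0.2  0.1] w 0.5
```

View pics/w26b.png

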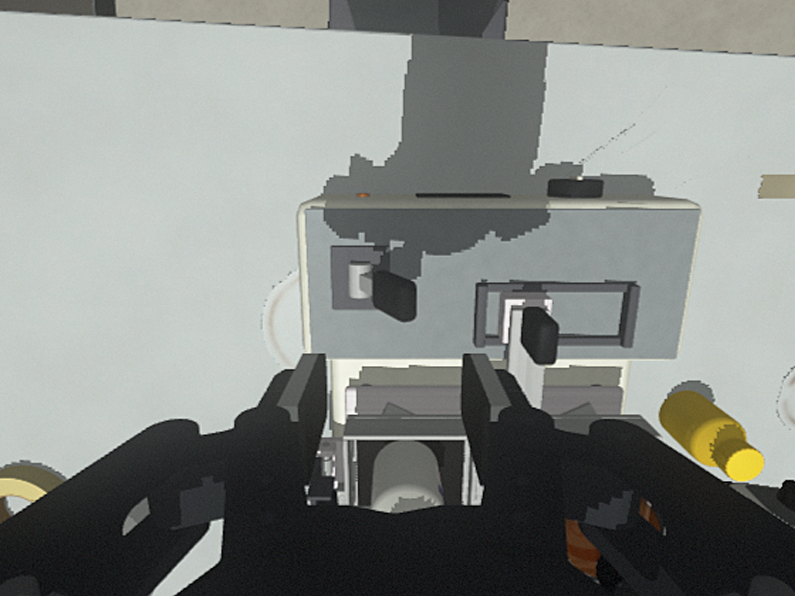

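Emit:
step_arm(targets=[[0,-1,40,0,0.5],[0,-1,80,0,0.5],[0,-1,115,0,0.5],[0,-1,115,0,0.5],[0,-1,115,0,0.5],[0,-1,115,0,0.5]])

```text
t: 31.57
eef_pos: [0.4166, -0.0283, 0.1377]
tool_rot: [0.001, 0.689, 0.725, 0.0]
contact_force: [-0.3, -0.7, 0.3]
gripper_width: 0.501
```

Emit:
step_arm(targets=[[-12,0,0,0,0.5],[-24,0,0,0,0.5],[-36,0,0,0,0.5],[-48,0,0,0,0.5],[-52,0,0,0,0.5],[-52,0,0,0,0.5],[-42,0,0,0,0.5],[-36,0,-40,0,0.5],[-36,0,-80,0,0.5],[-36,0,-120,0,0.5],[-36,0,-140,0,0.5],[-36,0,-140,0,0.5],[-36,0,-140,0,0.5]])

```text
t: 32.65
eef_pos: [0.4177, -0.0632, 0.278]
tool_rot: [0.001, 0.688, 0.725, 0.003]
contact_force: [-0.8, -0.2, -0.6]
gripper_width: 0.504
```

Run:
```python
from h import *
W=shot('wrist','w27');D=shot('side','d27')
crop('w27',0,0,560,420,1.42,'w27b');crop('d27',180,150,380,300,4,'d27b');go((.5,0,.25))
```

```text
move mm [59. 87. 26.] spin 0 | now [ 0.4162 -0.0634  0.276 ] yaw 92.98 t 32.75 F [ 0.1  0.3 -0.7] w 0.499
```

View pics/w27b.png

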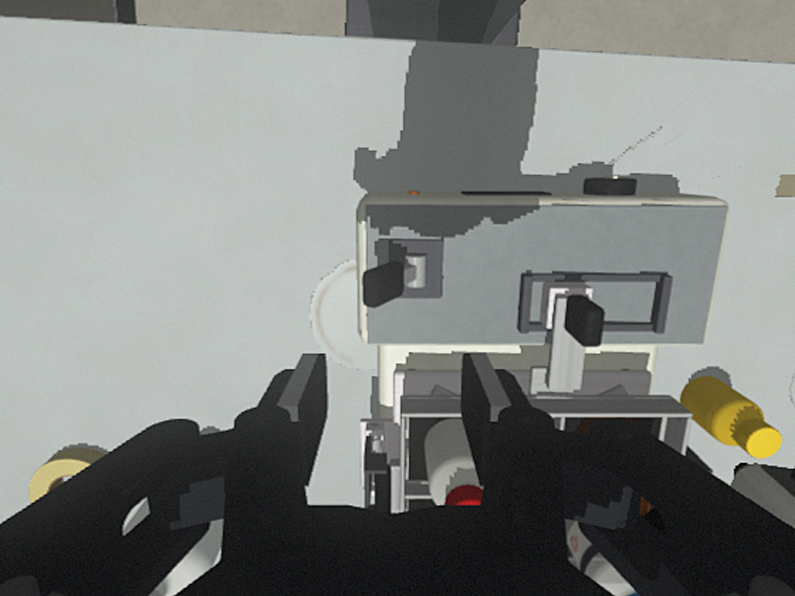

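View pics/d27b.png

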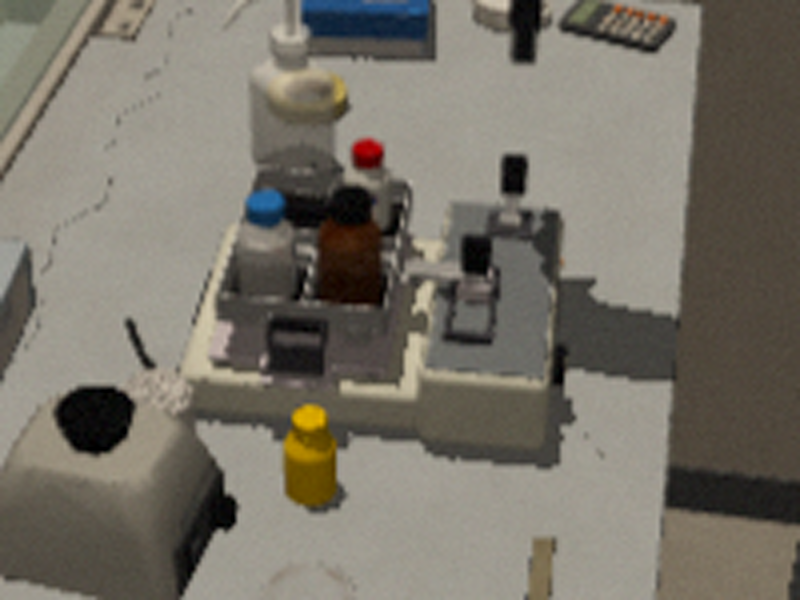

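Run:
```python
from h import *
print(bot.hand_in())
```

```text
the job is handed in; nothing more can be done
None
```

I finished the whole sequence and handed the job in at about 33 s of the 208 s allowed. No verdict came back.

- **Switch off:** I pushed the lever left first, and the wrist camera showed it leaning left.
- **Carrier:** I pressed it home with a final force of about 27 N, a little above the 10–20 N you advised. The handle top then read 146–147 mm against 148 mm nominal, which is within the camera error. It looked level, with the rollers over the keeper rods.
- **Lock:** I slid it about 39.6 mm until it stopped hard at about 32 N, with the tongue over the tab. A gap to the slot frame stayed visible there. I took it as normal, because the same gap showed at the open end.
- **Bottles:** Three were present: large amber, clear and white. There was no small amber bottle on the open bench. They stand in the front left, back left and front right bays. In the last side picture they look upright. The measured cap tops of the amber and white bottles fit standing on the floor; my reading for the clear one missed its cap top, so that one rests on the pictures.
- **Switch on:** The last pictures show the lever leaning right, the lock still closed and the gripper clear. I did not touch the other things on the bench.

One early disagreement: the side camera put the shaker about 10 mm off from the scene and wrist cameras. I used the wrist camera, and the carrier seated there with almost no sideways force.

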